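# Pin the portion mould together

## Task

The washed portion mould must go back into use: set its loose upper half on the lower half so that it sits flat and the hinge knuckles line up, then push the hinge pin through all three knuckles, from whichever side has room, until its flat handle is right up against the hinge. The pin is in its keeper, which hides the handle, so it comes out by the shank end and has to be laid down and taken again by the handle. Leave the pump bottle, the box cutter and the two sauce pots where they stand.

Things in the scene. Friction and masses are not known exactly. Their poses are not given: they have to be found in the camera images.
- cup_rim (a point): Lower mould half: aluminium cup (outer diameter 80 mm, bore 60 mm, rim 38 mm above the table) on a dark 96 x 84 x 8 mm foot plate, stuck fast to the table. Point: centre of the mouth in the plane of the rim, z up, +x from the cup to the hinge, y parallel to the hinge axis.
- hinge (a point): Hinge centre of the lower half, 56 mm along +x from the cup's axis, 38 mm above the table. Hinge axis = this point's y, level. Two fixed knuckles (outer diameter 24, bore 15 mm) lie on it from 13 to 26 mm each side of this point; the 26 mm gap takes the upper half's knuckle. Both outer ends are open: the pin may come from either.
- cover_grip (a point): Middle of the black bridge handle on the loose upper mould half (0.32 kg, standing upright). Bar 60 mm long along this point's y, 14 wide, 14 high, its middle 26 mm above the disc and 49 mm above the table at the start; two posts under it 20 mm from its middle. z up, +x towards its knuckle. When seated its axes agree with those of cup_rim and it is 37 mm straight above that point.
- cover_knuckle (a point): Centre of the upper half's single knuckle (outer diameter 24, bore 15 mm, 18 mm long along this point's y), 56 mm along +x and 37 mm below cover_grip. When seated it coincides with the hinge point.
- keeper_mouth (a point): Keeper for the pin, fixed on the table: steel hood 58 mm long, 40 wide, top 28 mm above the table, opening 32 wide, on a 6 mm foot plate 48 mm wide that reaches 8 mm in front of the mouth. Point: centre of the mouth, 12 mm above the table. The hood extends along +x; the pin is drawn out along -x.
- pin_mid (a point): On the axis of the loose steel hinge pin (0.13 kg, 100 mm long, along this point's x): round 12 mm shank from x = -40 mm (10 mm pointed nose, tip 6 mm wide) to x = +26 mm, where the shoulder of the flat handle begins. Fully home, this point coincides with the hinge point. At the start it lies level in the keeper, axis 12 mm above the table, 47 to 58 mm of the nose end sticking out.
- pin_handle (a point): Middle of the pin's flat handle, on the axis 43 mm from pin_mid: 34 mm long (x), 24 wide (y), 12 thick (z; as thick as the shank, so on a table the pin lies level, its axis 6 mm up). Hidden under the keeper's hood at the start.
- pin_shank (a point): Point on the axis of the pin's shank, 18 mm from pin_mid towards the nose, 22 mm from the tip; lies outside the keeper at the start.
- sanitiser_mid (a point): Bystander: blue pump bottle, 69 x 64 mm, 183 mm tall; this point is 90 mm up on its axis. It stands beside one end or the other of the mould's hinge.
- box_cutter_mid (a point): Bystander: yellow box cutter lying flat, 136 mm long (y), 21 mm wide, 13 mm high; centre point. Low enough for the pin and fingers to pass above at hinge height.
- sauce_pot_a_mid (a point): Bystander: steel sauce pot with green herbs, 70 mm across, 36 mm high; centre point.
- sauce_pot_c_mid (a point): Bystander: empty steel sauce pot, 62 mm across, 30 mm high; centre point. Nearer the robot stands a fixed closed blue box, 140 mm wide and about 90 mm high.
- label_cabinet: Obstacle, never moves: wooden drawer cabinet, 168 mm high, from 110 mm on the robot's side of this origin to 160 mm beyond it (with a drawer standing ajar and handles), 108 mm to either side. The upper mould half stands behind it, the keeper to its left.
- crimp_press: Obstacle, never moves: tall lever press on the right of the mould. Foot plate and tray up to 100 mm to either side of this origin, column and arm on the robot's side of it to 300 mm high, lever to 450 mm. Go round it on the robot's side, or above.
- hinge_pin: Same pin; origin on the underside of the pin, 6 mm below pin_mid.
- mould_cover: The loose upper mould half: 80 mm disc, 11 mm thick, with a tapered round plug below (57 mm wide, 12 mm deep, for the 60 mm cup) and a bridge handle on top. Origin at the foot of its plug, 49 mm below cover_grip; same axes.

How it is judged (in metres and radians):
On the way:
1. the upper half is seated on the lower half, knuckles in line, the pin not yet in (distance between cover_knuckle and hinge below 0.006 m and angle between cover_grip's own z axis and vertical below 0.06 rad and distance between pin_mid and hinge above 0.06 m), for 0.2 s.
At the end, for the whole second after the job is handed in: The upper half is seated level on the lower half with its knuckle within 6 mm of the hinge centre; the pin lies along the hinge axis through all three knuckles (within 4 mm sideways, 0.08 rad), its handle within 5 mm of the outer knuckle, either way round; everything is at rest and released (distance between cover_knuckle and hinge below 0.006 m and angle between cover_grip's own z axis and vertical below 0.06 rad and x of pin_mid in the frame of hinge between -0.004 and 0.004 m and z of pin_mid in the frame of hinge between -0.004 and 0.004 m and y of pin_mid in the frame of hinge between -0.005 and 0.005 m and angle between the x axis of pin_mid and the y axis of hinge, either way round below 0.08 rad and linear speed of each of hinge_pin, mould_cover below 0.02 m/s); the robot touches nothing.
It fails at once if the pump bottle is shoved or knocked over (distance of sanitiser_mid from where it was at the start of the episode above 0.03 m).
It fails at once if the box cutter is shoved or knocked over (distance of box_cutter_mid from where it was at the start of the episode above 0.03 m).
It fails at once if the pot with herbs is shoved or knocked over (distance of sauce_pot_a_mid from where it was at the start of the episode above 0.03 m).
It fails at once if the empty pot is shoved or knocked over (distance of sauce_pot_c_mid from where it was at the start of the episode above 0.03 m).
It also fails if it takes over 72 s, if anything falls off the work surface, if the arm or the gripper's body presses on something with over 40 N, if the wrist force passes 120 N, or if a joint passes its speed limit or range.

## Robot

A 6-joint arm with a two-finger parallel gripper is mounted at the origin on the work surface; the furniture and walls round the work are solid. World frame = base frame: x ahead of the robot, y to its left, z up, the work surface at z = 0. Lengths are in mm, angles in rad, forces in N, time in s.
With the tool pointing down it reaches from about 275 to 775 mm from the base axis. Payload 14.6 kg.
Tool frame: the origin (TCP) lies at the very end of the fingers, on their centre line; the grasp point (between the pads) lies ctrl.tcp_to_grasp behind it (ctrl.tcp_to_grasp is the distance from the TCP to the grasp point, in mm); z points along the fingers, x is the direction in which the jaws open and shut, and the axes are right-handed (so a half turn about z gives the same grasp; the last joint's range is limited). The gripper opens to 85 mm and grips with 20 to 120 N. Pads are 22 mm wide; open, the fingers measure 114 mm over their backs; the gripper's body (76 mm by 85 mm) begins 54 mm behind the grasp point. The pads swing forward as they close: fully open they stand 13 mm farther back than shut.
Start: joints at [1.148, 0.263, -0.048, 1.259, 0, 1.415], TCP at [138.925, 506.289, 231.278] pointing down, gripper open.
Joint ranges: [-2.65, 2.65], [-0.89, 1.7], [-1.18, 1.37], [-2.13, 2.11], [-1.35, 1.29], [-3.14, 3.14]. Speed limits (rad/s): [1.89, 1.89, 2.57, 2.79, 3.14, 3.14].

## Interface

Orientations are given as a 3x3 rotation matrix whose columns are the frame's x, y, z axes.
In Python, from rig import monitor, cams, workorder, ctrl gives the robot as it stands.
- The arm moves only by the tool arm_command, never from a script. Its argument "series" is a list of rows, each a list of 3 entries, a list of its own where there are three numbers: the shift along the tool's x, y, z in mm, then the turn, a rotation vector about the tool's x, y, z in rad, then the closure in counts, from 0 (fully open) to 255 (shut). A call has 1 to 5 rows; each row is the pose to reach, as a shift and turn from the pose commanded when the call began, along the tool's axes at that moment; what a row does not reach only later rows make up. A row lasts 1/8 s, in which the tool goes at most 62.5 mm and 10.7 degrees, less where a joint would pass 70% of its speed; a pose out of reach is approached as far as the arm can. A call with a gripper value outside its range is refused whole. The fingers move at their own pace and stop on an object; "force" is the grip in N (left out, the last holds). Time passes only in rows, so rows that repeat a pose let the fingers close. It gives the time, the measured TCP pose, the force and the opening at its end, in the units of the state.
- monitor.get_state(): the state, without advancing time (a new reading comes with each control period).
- cams.camera(name): name is "side" or "top" or "wrist"; returns the picture (400x640x3 uint8, red, green, blue); there is no depth.
- cams.get_calibration(name): a dict with "fov_y" (degrees; the focal length in pixels is half the picture's height over the tangent of half this angle, whatever the lens; pixels are square), "cx", "cy" (the principal point, pixels), "world_from_camera" (4x4, takes a point from camera to world coordinates); the wrist camera has in their place "mount" (4x4, takes a point from camera to tool coordinates, whose origin is the TCP and whose axes are the tool frame's). Camera axes: x right, y down, z forward; pixel columns grow to the right and rows downward; lengths in mm; the calibration is good to about 2 mm. The wrist camera is an equidistant fisheye: a pixel r from the principal point sees the ray r / f radians off the axis. A picture is of the moment at which its call begins: read the wrist's pose just before it. get_calibration takes no time and is no camera call.
- workorder.finish_job(): hands the job in, once; it reports no verdict.
The state is a dict: "t": time; "qpos": joint angles; "qvel": joint speeds; "joint_torque": joint torques, N m; "tcp_pos": TCP position; "tool_rot": TCP orientation; "contact_force": force on the tool from outside, world axes, zero at the start; "ft_torque": the same for the moment, N m; "gripper_width": opening from 0.0 (shut) to 1.0 (fully open).
Only numpy, scipy, OpenCV 4.12 (cv2) and the standard library are available. Lean on these libraries where they do the work, as an engineer would, in place of code of your own. Each camera call takes 0.05 s, during which the arm holds its last target.

## Working session

There is one attempt and no reset: what is moved stays moved. The work goes in short steps, Python scripts to look and compute and a tool call to move; the robot and the scene stay as the last step left them, time stands still between calls to the robot, and variables do not carry over. Pictures are saved under pics/ and viewed, and the job is handed in when it is done.

Besides the shell and the picture viewer there is one more tool, called after "Request:" as name(argument=value, ...) on one line, values as JSON. arm_command: Moves the arm, as the interface text tells. Its arguments: {"type":"object","properties":{"series":{"type":"array"},"force":{"type":"number"}},"required":["series"]}

```bash
ls; mkdir -p pics; python3 - <<'E'
from rig import monitor, cams, workorder, ctrl
import cv2, numpy as np
np.set_printoptions(precision=3,suppress=True)
s=monitor.get_state(); print(s); print(ctrl.tcp_to_grasp)
for n in ["side","top","wrist"]:
    print(n,cams.get_calibration(n))
    cv2.imwrite(f"pics/{n}0.png",cams.camera(n)[:,:,::-1])
E
```

```text
pics
{'t': 0.0, 'qpos': array([ 1.148,  0.264, -0.049,  1.259, -0.   ,  1.416]), 'qvel': array([ 0.001,  0.001, -0.   , -0.002,  0.001,  0.002]), 'joint_torque': array([  0.003, -63.762,  38.457,   0.014,   0.   ,   0.   ]), 'tcp_pos': array([138.806, 506.024, 230.811]), 'tool_rot': array([[ 0.265,  0.964, -0.   ],
       [ 0.964, -0.265, -0.001],
       [-0.001, -0.   , -1.   ]]), 'contact_force': array([-0.59 ,  0.254, -0.612]), 'ft_torque': array([ 0.026,  0.038, -0.021]), 'gripper_width': 1.0048970069744052}
18.700000000000003
side {'fov_y': 53.01553797488297, 'cx': 324.7977459328863, 'cy': 206.24523756760246, 'world_from_camera': array([[ -0.964,   0.165,  -0.21 , 755.105],
       [  0.267,   0.644,  -0.717, 882.884],
       [  0.016,  -0.747,  -0.665, 900.653],
       [  0.   ,   0.   ,   0.   ,   1.   ]])}
top {'fov_y': 54.441935100487484, 'cx': 320.6450197099407, 'cy': 203.2211361360263, 'world_from_camera': array([[   0.026,   -0.998,    0.063,  421.263],
       [  -1.   ,   -0.025,    0.005,  -10.929],
       [  -0.003,   -0.063,   -0.998, 1249.429],
       [   0.   ,    0.   ,    0.   ,    1.   ]])}
wrist {'fov_y': 65.70646984690485, 'cx': 317.24536851299194, 'cy': 201.31693849769366, 'mount': array([[   1.   ,    0.   ,   -0.   ,   -0.023],
       [  -0.   ,    0.951,    0.308,  -79.353],
       [   0.   ,   -0.308,    0.951, -142.465],
       [   0.   ,    0.   ,    0.   ,    1.   ]])}
```

View pics/top0.png

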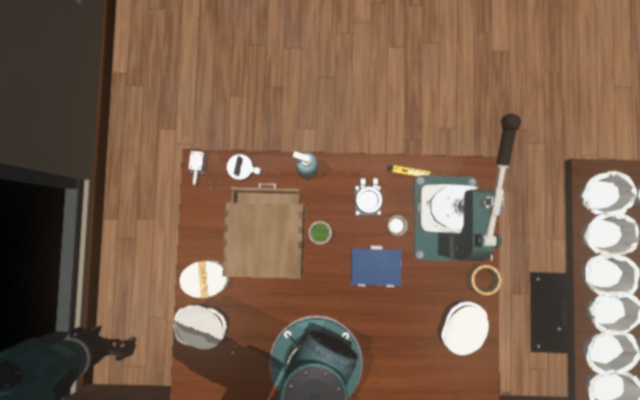

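View pics/side0.png

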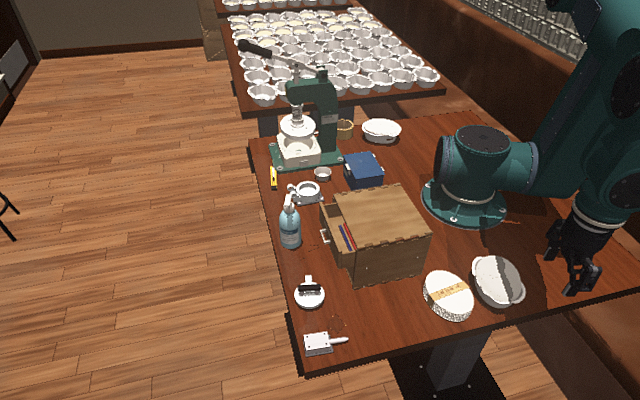

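View pics/wrist0.png

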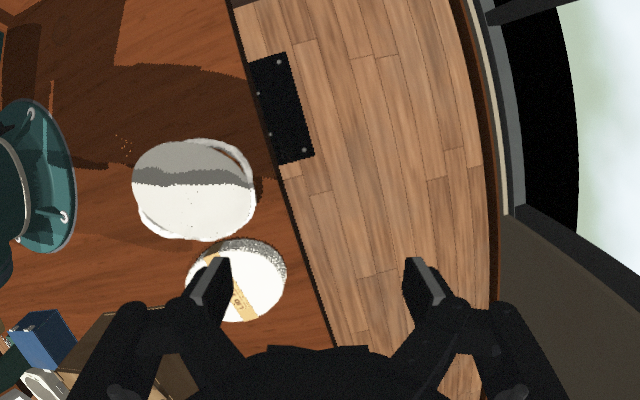

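```bash
cat > h.py <<'E'
import numpy as np, cv2
from rig import monitor, cams, workorder, ctrl
np.set_printoptions(precision=2,suppress=True)
def ray(name,u,v,pose=None):
    c=cams.get_calibration(name); f=200/np.tan(np.radians(c['fov_y'])/2)
    d=np.array([u-c['cx'],v-c['cy']])
    if name=='wrist':
        r=np.hypot(*d); th=r/f; k=np.sin(th)/max(r,1e-9)
        dc=np.array([d[0]*k,d[1]*k,np.cos(th)])
        T=np.eye(4);T[:3,:3]=pose[1];T[:3,3]=pose[0]; M=T@c['mount']
    else:
        dc=np.array([d[0]/f,d[1]/f,1]); M=c['world_from_camera']
    return M[:3,3],M[:3,:3]@dc
def onz(name,u,v,z,pose=None):
    o,d=ray(name,u,v,pose); return o+d*(z-o[2])/d[2]
def proj(name,P,pose=None):
    c=cams.get_calibration(name); f=200/np.tan(np.radians(c['fov_y'])/2)
    if name=='wrist':
        T=np.eye(4);T[:3,:3]=pose[1];T[:3,3]=pose[0]; M=T@c['mount']
    else: M=c['world_from_camera']
    p=np.linalg.inv(M)@np.append(P,1)
    if name=='wrist':
        r=np.hypot(p[0],p[1]); th=np.arctan2(r,p[2]); return c['cx']+f*th*p[0]/r, c['cy']+f*th*p[1]/r
    return c['cx']+f*p[0]/p[2],c['cy']+f*p[1]/p[2]
def crop(src,x0,x1,y0,y1,k,out):
    im=cv2.imread(src)[y0:y1,x0:x1]; cv2.imwrite(out,cv2.resize(im,None,fx=k,fy=k,interpolation=cv2.INTER_CUBIC))
def snap(tag):
    s=monitor.get_state(); im=cams.camera('wrist'); cv2.imwrite(f'pics/{tag}.png',im[:,:,::-1])
    np.savez(f'pics/{tag}.npz',p=s['tcp_pos'],R=s['tool_rot']); print(s['t'],s['tcp_pos'],s['tool_rot'].ravel())
def pose(tag):
    d=np.load(f'pics/{tag}.npz'); return d['p'],d['R']
E
python3 - <<'E'
from h import *
crop('pics/top0.png',180,340,145,205,5,'pics/c1.png')
crop('pics/top0.png',340,500,150,260,5,'pics/c2.png')
crop('pics/side0.png',270,430,130,260,4,'pics/c3.png')
crop('pics/side0.png',270,400,250,370,4,'pics/c4.png')
E
```

```text
(no output)
```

View pics/c1.png

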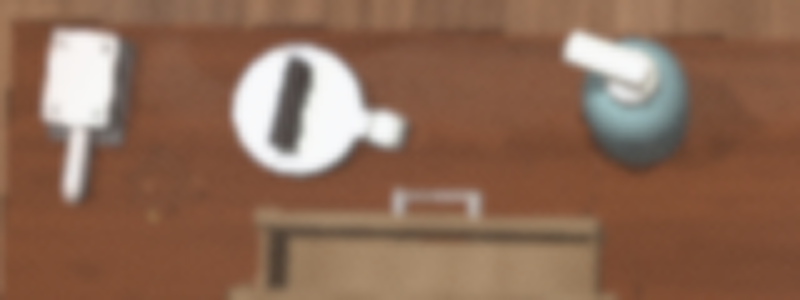

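View pics/c2.png

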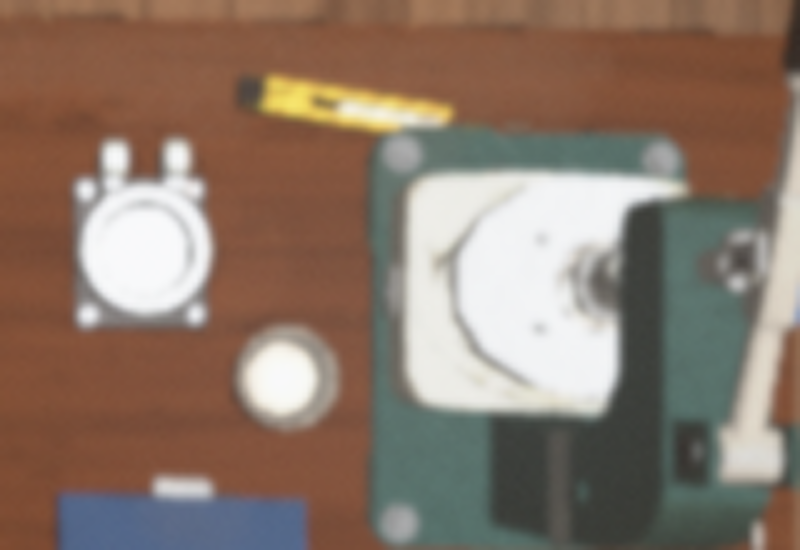

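View pics/c3.png

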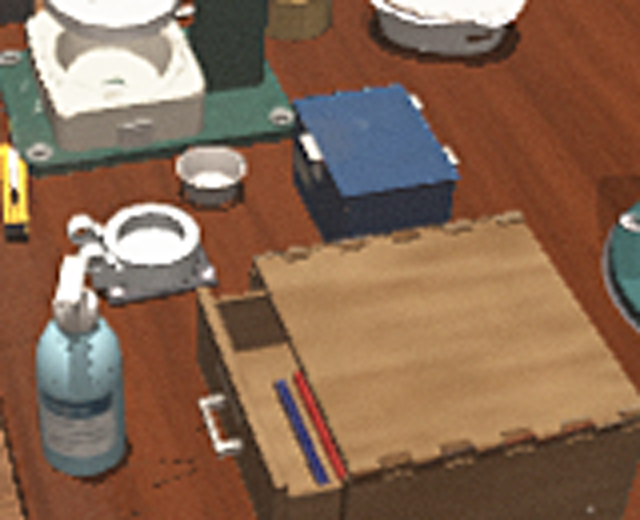

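View pics/c4.png

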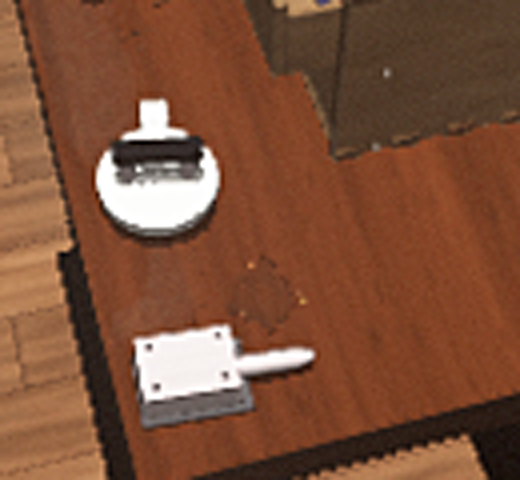

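```bash
python3 - <<'E'
from h import *
def T1(x,y,z): return onz('top',180+x/5-.4,145+y/5-.4,z)
def T2(x,y,z): return onz('top',340+x/5-.4,150+y/5-.4,z)
def S3(x,y,z): return onz('side',270+x/4-.4,130+y/4-.4,z)
def S4(x,y,z): return onz('side',270+x/4-.4,250+y/4-.4,z)
print('cover bar ends',T1(299,60,56),T1(286,152,56),'mid',T1(292,106,56))
print('disc ctr',T1(297,108,23),T1(367,108,23)-T1(232,108,23),'knuckle end',T1(404,128,12))
print('side bar ends',S4(112,155,49),S4(203,155,49),'knuckle far',S4(153,100,20),'disc',S4(158,185,23))
print('keeper corners',T1(50,32,28),T1(122,34,28),T1(115,126,28),T1(42,122,28),'pin tip',T1(73,200,12),'pin root',T1(77,128,12))
print('side keeper',S4(135,345,28),S4(230,328,28),S4(245,392,28),S4(140,405,28),'tip',S4(312,355,12))
print('bottle base',T1(635,130,40),T1(635,166,0),'axis top',T1(650,75,180))
print('side bottle base',S3(83,455,0),S3(40,450,0),S3(125,450,0))
print('cup',T2(146,249,38),T2(212,249,38)-T2(80,249,38),'knuckles',T2(116,160,50),T2(177,160,50),T2(116,140,38),T2(177,140,38))
print('footplate',T2(77,178,8),T2(205,178,8),T2(207,327,8),T2(77,327,8))
print('side cup',S3(153,237,38),'knuckle',S3(80,227,50))
print('cutter',T2(240,92,13),T2(452,118,13),'pot c',T2(287,378,30),'press',T2(375,135,8),T2(372,540,8),T2(405,175,60),T2(405,410,60))
print('drawer handle',T1(398,195,100),T1(478,195,100),'cab',T1(260,215,168),T1(600,220,168))
E
```

```text
cover bar ends [635.22 250.4   56.  ] [577.61 256.21  56.  ] mid [606.37 253.62  56.  ]
disc ctr [610.28 257.7   23.  ] [  2.17 -85.94   0.  ] knuckle end [600.79 190.93  12.  ]
side bar ends [640.31 255.32  49.  ] [583.25 270.36  49.  ] knuckle far [598.84 195.68  20.  ] disc [612.85 267.42  23.  ]
keeper corners [654.21 415.57  28.  ] [654.08 369.72  28.  ] [595.11 371.52  28.  ] [596.49 417.93  28.  ] pin tip [549.  401.3  12. ] pin root [595.48 400.88  12.  ]
side keeper [654.49 379.48  28.  ] [596.33 383.21  28.  ] [599.14 425.69  28.  ] [660.46 417.76  28.  ] tip [550.11 404.51  12.  ]
bottle base [599.12  41.51  40.  ] [581.56  42.58   0.  ] axis top [609.49  27.97 180.  ]
side bottle base [618.51  49.39   0.  ] [649.26  36.     0.  ] [586.34  52.37   0.  ]
cup [ 513.77 -155.14   38.  ] [  2.1  -82.38   0.  ] knuckles [ 567.71 -134.13   50.  ] [ 568.67 -171.93   50.  ] [ 581.78 -135.12   38.  ] [ 582.75 -173.33   38.  ]
footplate [ 560.59 -113.66    8.  ] [ 562.68 -195.71    8.  ] [ 467.13 -198.52    8.  ] [ 465.01 -115.58    8.  ]
side cup [ 515.19 -147.79   38.  ] knuckle [ 574.96 -161.61   50.  ]
cutter [ 618.04 -216.49   13.  ] [ 604.7  -352.27   13.  ] pot c [ 435.68 -245.73   30.  ] press [ 593.2  -304.35    8.  ] [ 334.82 -305.15    8.  ] [ 561.73 -310.73   60.  ] [ 417.7 -312.1   60. ]
drawer handle [547.81 178.72 100.  ] [549.02 131.14 100.  ] cab [527.13 244.29 168.  ] [529.16  54.09 168.  ]
```

Request:
arm_command(series=[[[-115,489,30],[0,0,-0.16],0],[[-115,489,30],[0,0,-0.16],0],[[-115,489,30],[0,0,-0.16],0],[[-115,489,30],[0,0,-0.16],0],[[-115,489,30],[0,0,-0.16],0]], force=60)

```text
t: 0.78
tcp_pos: [413.2, 356.5, 212.6]
tool_rot: [[0.108, 0.994, -0.0], [0.994, -0.108, 0.0], [0.0, -0.0, -1.0]]
contact_force: [-0.3, 1.1, 0.3]
gripper_width: 0.999
```

Request:
arm_command(series=[[[-70,165,12],[0,0,0],0],[[-70,165,12],[0,0,0],0],[[-70,165,12],[0,0,0],0],[[-70,165,12],[0,0,0],0],[[-70,165,12],[0,0,0],0]])

```text
t: 1.4
tcp_pos: [567.7, 270.4, 200.4]
tool_rot: [[0.108, 0.994, -0.001], [0.994, -0.108, -0.0], [-0.0, -0.001, -1.0]]
contact_force: [-0.5, 0.4, 0.1]
gripper_width: 1.0
```

```bash
python3 -c "
from h import *
snap('w1')"
```

```text
1.4 [567.75 270.45 200.41] [ 0.11  0.99 -0.    0.99 -0.11 -0.   -0.   -0.   -1.  ]
```

View pics/w1.png

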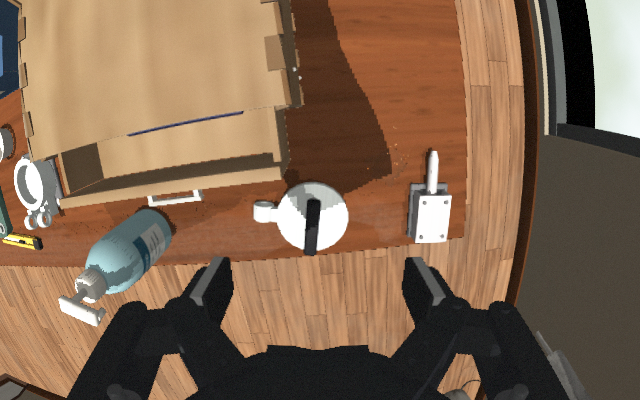

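```bash
python3 - <<'E'
from h import *
P=pose('w1'); im=cv2.imread('pics/w1.png')
crop('pics/w1.png',240,460,140,270,3.6,'pics/c5.png')
hsv=cv2.cvtColor(im,cv2.COLOR_BGR2HSV)
m=(hsv[:,:,2]<75).astype(np.uint8); sub=np.zeros_like(m); sub[190:258,290:330]=m[190:258,290:330]
n,l,st,ce=cv2.connectedComponentsWithStats(sub); 
for i in range(1,n):
    if st[i,4]>60: print(st[i],ce[i])
E
```

```text
[304 199  16  57 677] [311.45 226.  ]
```

View pics/c5.png

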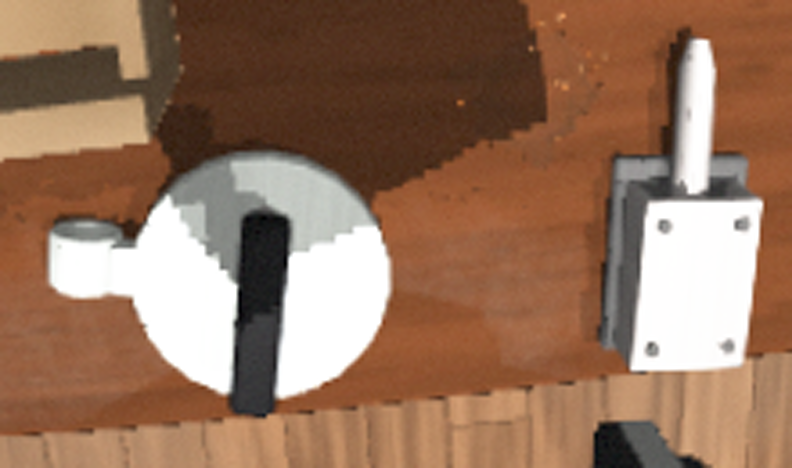

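```bash
python3 - <<'E'
from h import *
P=pose('w1'); 
def W(x,y,z): return onz('wrist',240+x/3.6-.4,140+y/3.6-.4,z,P)
print('bar far end',W(235,408,56),W(273,408,56),'mid',W(254,410,56)); print('near',W(247,218,56),W(290,218,56), 'near bottom',W(268,213,42))
print('disc L R T B',W(131,270,23),W(391,275,23),W(260,152,23),W(265,398,23))
print('kn',W(85,262,24), W(48,260,12),W(85,298,20),W(85,222,12))
print('pin tip',W(702,40,12),'axis at mouth',W(693,185,12),W(712,185,12),W(674,185,12),'keeper top',W(645,200,28),W(763,200,28),W(745,370,28),W(632,370,28))
pin=W(697,110,12);print(pin)
E
```

```text
bar far end [635.61 250.15  56.  ] [636.75 261.06  56.  ] mid [636.82 255.53  56.  ]
near [578.82 260.39  56.  ] [580.07 271.94  56.  ] near bottom [582.37 265.56  42.  ]
disc L R T B [601.98 220.73  23.  ] [612.17 300.08  23.  ] [569.2  264.45  23.  ] [649.87 256.84  23.  ]
kn [597.55 207.05  24.  ] [599.72 192.4   12.  ] [610.83 204.13  20.  ] [588.39 206.53  12.  ]
pin tip [549.66 405.51  12.  ] axis at mouth [596.86 401.77  12.  ] [597.54 408.52  12.  ] [596.2  395.11  12.  ] keeper top [594.85 379.92  28.  ] [598.99 420.09  28.  ] [657.9  416.32  28.  ] [652.1  375.92  28.  ]
[572.09 403.31  12.  ]
```

```bash
python3 - <<'E'
from h import *
s=monitor.get_state();print(s['t'],s['tcp_pos'],s['qvel'],s['qpos'])
R=s['tool_rot']; print(R.T@(np.array([609,260,33])-s['tcp_pos']))
E
```

```text
1.45 [567.37 270.86 200.74] [ 0.01 -0.01 -0.   -0.    0.   -0.  ] [0.32 0.45 0.16 1.28 0.   0.42]
[ -6.33  42.63 167.72]
```

Request:
arm_command(series=[[[-6,42,50],[0,0,0.08],0],[[-6,42,100],[0,0,0.08],0],[[-6,42,140],[0,0,0.08],0],[[-6,42,167],[0,0,0.08],0],[[-6,42,167],[0,0,0.08],0]])

```text
t: 2.08
tcp_pos: [607.2, 260.5, 32.6]
tool_rot: [[0.185, 0.983, -0.003], [0.983, -0.185, -0.001], [-0.001, -0.003, -1.0]]
contact_force: [0.3, -1.4, 1.5]
gripper_width: 0.997
```

```bash
python3 -c "
from h import *
s=monitor.get_state();print(s['t'],s['tcp_pos'],s['qvel'],s['contact_force'])
cv2.imwrite('pics/side1.png',cams.camera('side')[:,:,::-1]); crop('pics/side1.png',250,410,200,370,3.5,'pics/s1.png')
snap('w2')"
```

```text
2.075 [607.24 260.54  32.6 ] [-0.   -0.03  0.06  0.04 -0.   -0.  ] [ 0.32 -1.41  1.53]
2.125 [608.35 260.71  34.2 ] [ 0.19  0.98 -0.    0.98 -0.19 -0.   -0.   -0.   -1.  ]
```

View pics/s1.png

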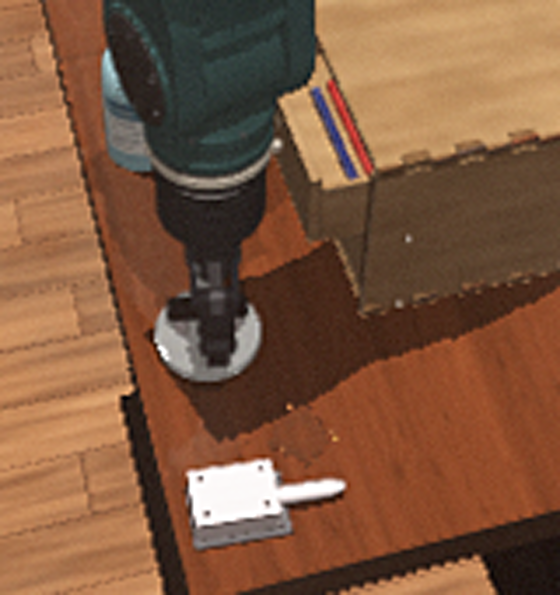

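View pics/w2.png

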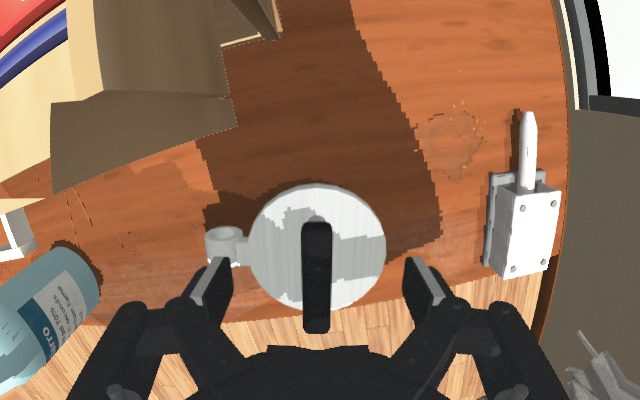

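```bash
python3 - <<'E'
from h import *
P=pose('w2')
for uv,z in [((317,333),56),((316,222),42),((316,230),56),((316,248),23)]:
    q=onz('wrist',*uv,z,P); print(q, P[1].T@(q-P[0]))
E
```

```text
[638.17 254.97  56.  ] [ -0.11  30.35 -21.81]
[583.06 264.89  42.  ] [ -0.58 -25.64  -7.78]
[581.18 265.31  56.  ] [ -0.53 -27.57 -21.78]
[605.71 260.5   23.  ] [-0.69 -2.55 11.2 ]
```

Request:
arm_command(series=[[[0,1,3],[0,0,0],120],[[0,1,3],[0,0,0],255],[[0,1,3],[0,0,0],255],[[0,1,3],[0,0,0],255],[[0,1,3],[0,0,0],255]], force=90)

```text
t: 2.8
tcp_pos: [610.5, 259.8, 31.2]
tool_rot: [[0.187, 0.982, 0.001], [0.982, -0.187, 0.0], [0.0, 0.001, -1.0]]
contact_force: [-1.5, 0.1, 5.5]
gripper_width: 0.147
```

Request:
arm_command(series=[[[0,0,-30],[0,0,0],255],[[0,0,-90],[0,0,0],255],[[0,0,-150],[0,0,0],255],[[0,0,-215],[0,0,0],255],[[0,0,-215],[0,0,0],255]])

```text
t: 3.42
tcp_pos: [611.6, 260.2, 250.1]
tool_rot: [[0.187, 0.982, 0.007], [0.982, -0.187, 0.002], [0.003, 0.006, -1.0]]
contact_force: [0.5, 0.3, -3.9]
gripper_width: 0.142
```

Request:
arm_command(series=[[[-320,-26,0],[0,0,-1.78],255],[[-320,-26,0],[0,0,-1.78],255],[[-320,-26,0],[0,0,-1.78],255],[[-320,-26,0],[0,0,-1.78],255],[[-320,-26,0],[0,0,-1.78],255]])

```text
t: 4.05
tcp_pos: [530.5, -28.1, 244.4]
tool_rot: [[-0.65, 0.76, -0.002], [0.76, 0.65, 0.0], [0.001, -0.001, -1.0]]
contact_force: [1.2, -0.6, -2.4]
gripper_width: 0.143
```

Request:
arm_command(series=[[[0,-20,0],[0,0,-0.86],255],[[0,-20,0],[0,0,-0.86],255],[[0,-20,0],[0,0,-0.86],255],[[0,-20,0],[0,0,-0.86],255],[[0,-20,0],[0,0,-0.86],255]])

```text
t: 4.68
tcp_pos: [515.9, -39.4, 244.4]
tool_rot: [[-1.0, 0.004, -0.002], [0.004, 1.0, 0.001], [0.002, 0.0, -1.0]]
contact_force: [0.9, 1.1, -2.8]
gripper_width: 0.146
```

```bash
python3 -c "
from h import *
snap('w3'); print(monitor.get_state()['qpos'])"
```

```text
4.675 [515.87 -39.35 244.36] [-1.  0. -0.  0.  1.  0.  0.  0. -1.]
[-0.23  0.25 -0.03  1.29 -0.   -1.8 ]
```

View pics/w3.png

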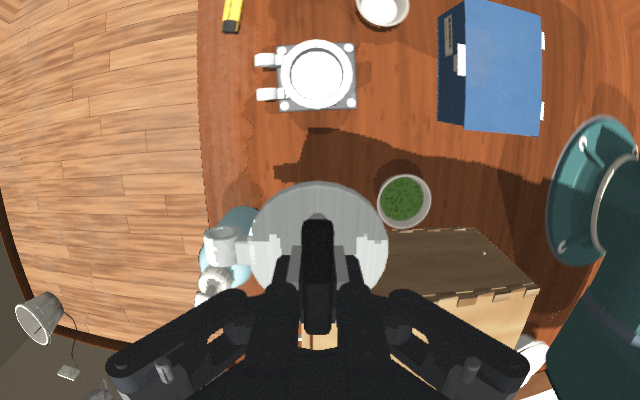

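```bash
python3 -c "
from h import *
crop('pics/w3.png',240,370,25,120,6,'pics/c6.png')"
```

```text
(no output)
```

View pics/c6.png

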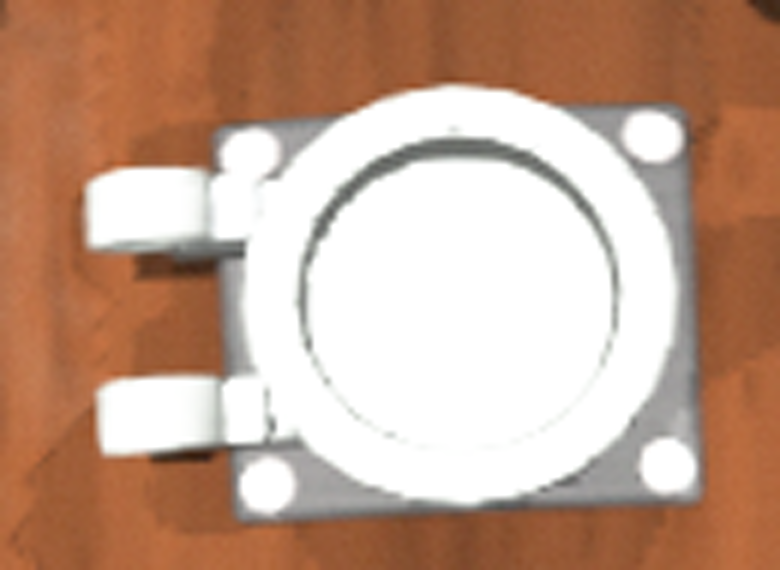

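```bash
python3 - <<'E'
from h import *
P=pose('w3')
def W(x,y,z): return onz('wrist',240+x/6-.4,25+y/6-.4,z,P)
for n,a in [('rim L R T B',[(245,300,38),(677,285,38),(450,86,38),(475,503,38)]),('bore',[(302,300,38),(618,295,38),(455,138,38),(465,452,38)]),
 ('kn upper top ends',[(147,168,48),(147,250,48),(87,210,38)]),('lower',[(160,378,48),(160,455,48),(100,415,38)]),('plate',[(218,128,8),(690,105,8),(703,500,8),(238,520,8)])]:
    p=np.array([W(*q) for q in a]); print(n); print(p, p.mean(0))
E
```

```text
rim L R T B
[[ 555.14 -152.58   38.  ]
 [ 475.59 -155.1    38.  ]
 [ 517.22 -192.97   38.  ]
 [ 512.93 -113.57   38.  ]] [ 515.22 -153.55   38.  ]
bore
[[ 544.58 -152.25   38.  ]
 [ 486.51 -152.94   38.  ]
 [ 516.34 -182.81   38.  ]
 [ 514.74 -123.15   38.  ]] [ 515.55 -152.79   38.  ]
kn upper top ends
[[ 571.63 -177.1    48.  ]
 [ 571.71 -161.68   48.  ]
 [ 584.67 -171.37   38.  ]] [ 576.   -170.05   44.67]
lower
[[ 569.6  -137.83   48.  ]
 [ 569.85 -123.66   48.  ]
 [ 582.69 -131.9    38.  ]] [ 574.05 -131.13   44.67]
plate
[[ 563.82 -191.75    8.  ]
 [ 469.41 -196.12    8.  ]
 [ 466.67 -114.21    8.  ]
 [ 560.57 -110.43    8.  ]] [ 515.12 -153.13    8.  ]
```

```bash
python3 - <<'E'
from h import *
P=pose('w3')
crop('pics/w3.png',190,400,170,345,3.4,'pics/c7.png')
def t(u,v,dz):
    q=onz('wrist',u,v,P[0][2]-dz,P); return P[1].T@(q-P[0])
for uv,dz in [((248,248),8.2),((389,248),8.2),((318,181),8.2),((317,334),-24.8),((317,222),-10.8),((317,230),-24.8)]: print(uv,t(*uv,dz))
E
```

```text
(248, 248) [-37.7   -3.08   8.12]
(389, 248) [40.13 -2.97  8.28]
(318, 181) [  0.84 -40.82   8.18]
(317, 334) [  0.35  28.88 -24.79]
(317, 222) [  0.35 -26.32 -10.81]
(317, 230) [  0.35 -28.34 -24.81]
```

View pics/c7.png

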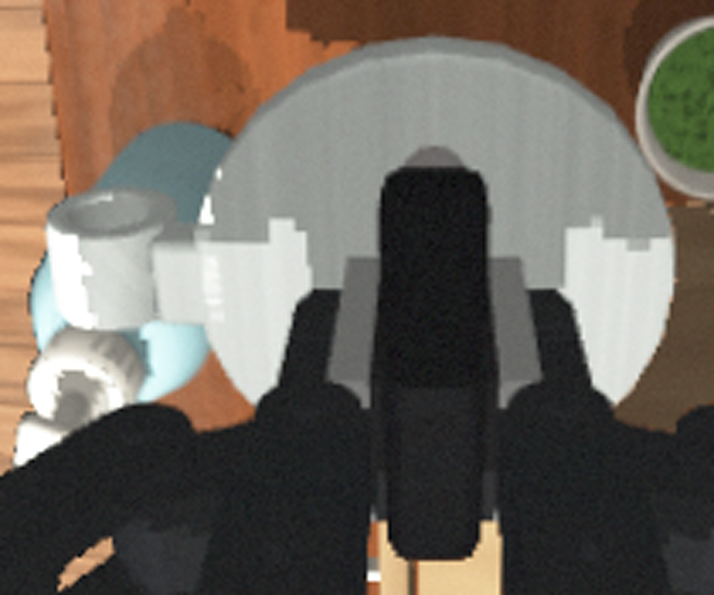

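Request:
arm_command(series=[[[0,-60,0],[0,0,-0.045],255],[[0,-114,20],[0,0,-0.045],255],[[0,-114,80],[0,0,-0.045],255],[[0,-114,140],[0,0,-0.045],255],[[0,-114,155],[0,0,-0.045],255]])

```text
t: 5.35
tcp_pos: [512.6, -152.4, 86.3]
tool_rot: [[-0.999, -0.034, -0.006], [-0.034, 0.999, 0.003], [0.006, 0.003, -1.0]]
contact_force: [1.1, 0.8, -1.6]
gripper_width: 0.143
```

```bash
python3 -c "
from h import *
snap('w4'); s=monitor.get_state();print(s['qvel'],s['contact_force'],np.degrees(np.arctan2(s['tool_rot'][1,0],s['tool_rot'][0,0])))
cv2.imwrite('pics/side2.png',cams.camera('side')[:,:,::-1]); crop('pics/side2.png',250,370,140,240,6,'pics/s2.png');print(monitor.get_state()['tcp_pos'])"
```

```text
5.35 [ 512.61 -152.41   86.34] [-1.   -0.03 -0.01 -0.03  1.    0.    0.01  0.   -1.  ]
[ 0.   -0.03  0.07  0.08 -0.   -0.  ] [-0.76  0.45 -5.47] -178.05131463562586
[ 513.71 -152.74   88.15]
```

View pics/s2.png

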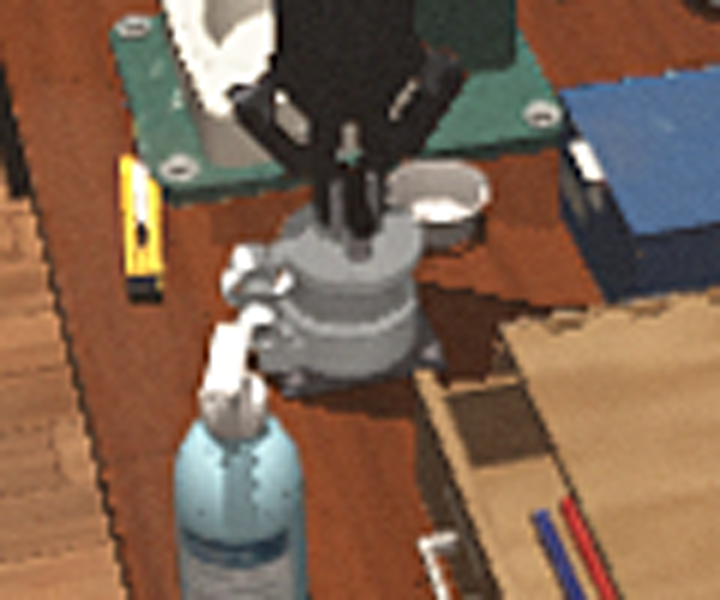

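View pics/w4.png

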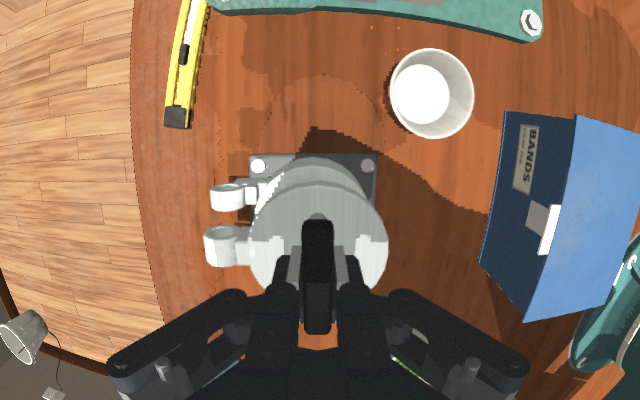

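```bash
python3 - <<'E'
from h import *
P=pose('w4')
for u,v,z in [(249,155,8),(376,153,8),(258,166,8),(367,166,8),(228,184,48),(228,208,38),(210,198,38),(313,158,38)]: print(u,v,onz('wrist',u,v,z,P))
s=monitor.get_state(); R=s['tool_rot']; print(s['tcp_pos'],R.T@(np.array([515.3,-153.4,s['tcp_pos'][2]])-s['tcp_pos']))
E
```

```text
249 155 [ 562.85 -193.56    8.  ]
376 153 [ 470.38 -197.93    8.  ]
258 166 [ 556.2  -185.44    8.  ]
367 166 [ 476.38 -187.95    8.  ]
228 184 [ 568.14 -182.18   48.  ]
228 208 [ 571.96 -162.8    38.  ]
210 198 [ 584.34 -169.45   38.  ]
313 158 [ 516.   -197.68   38.  ]
[ 513.71 -152.74   88.15] [-1.57 -0.72 -0.01]
```

Request:
arm_command(series=[[[-1.5,-1,0],[0,0,-0.008],255],[[-1.5,-1,10],[0,0,-0.008],255],[[-1.5,-1,16],[0,0,-0.008],255],[[-1.5,-1,22],[0,0,-0.008],255],[[-1.5,-1,22],[0,0,-0.008],255]])

```text
t: 6.08
tcp_pos: [516.8, -154.3, 68.4]
tool_rot: [[-0.999, -0.044, -0.001], [-0.044, 0.999, 0.0], [0.001, 0.0, -1.0]]
contact_force: [-0.3, -0.6, -3.0]
gripper_width: 0.142
```

Request:
arm_command(series=[[[1,0.5,4],[0,0,0],255],[[1,0.5,7],[0,0,0],255],[[1,0.5,9],[0,0,0],255],[[1,0.5,11],[0,0,0],255],[[1,0.5,11],[0,0,0],255]])

```text
t: 6.7
tcp_pos: [516.0, -153.9, 57.6]
tool_rot: [[-0.999, -0.044, -0.0], [-0.044, 0.999, 0.0], [0.0, 0.0, -1.0]]
contact_force: [-0.6, 0.8, -1.8]
gripper_width: 0.149
```

Request:
arm_command(series=[[[0,0,1.5],[0,0,0],255],[[0,0,1.5],[0,0,0],255],[[0,0,1.5],[0,0,0],150],[[0,0,1.5],[0,0,0],150],[[0,0,1.5],[0,0,0],150]])

```text
t: 7.32
tcp_pos: [516.1, -154.0, 56.2]
tool_rot: [[-0.999, -0.044, 0.0], [-0.044, 0.999, -0.0], [-0.0, -0.0, -1.0]]
contact_force: [0.1, -0.2, 0.3]
gripper_width: 0.414
```

Request:
arm_command(series=[[[0,0,0],[0,0,0],80],[[0,0,0],[0,0,0],80],[[0,0,-40],[0,0,0],80],[[0,0,-90],[0,0,0],0],[[0,0,-110],[0,0,0],0]])

```text
t: 7.95
tcp_pos: [516.8, -154.3, 168.9]
tool_rot: [[-0.999, -0.044, 0.003], [-0.044, 0.999, -0.001], [-0.003, -0.002, -1.0]]
contact_force: [1.2, 0.6, -0.8]
gripper_width: 0.999
```

```bash
python3 -c "
from h import *
snap('w5'); 
cv2.imwrite('pics/side3.png',cams.camera('side')[:,:,::-1]); crop('pics/side3.png',250,370,140,240,6,'pics/s3.png')"
```

```text
7.95 [ 516.79 -154.3   168.93] [-1.   -0.04  0.   -0.04  1.   -0.   -0.   -0.   -1.  ]
```

View pics/s3.png

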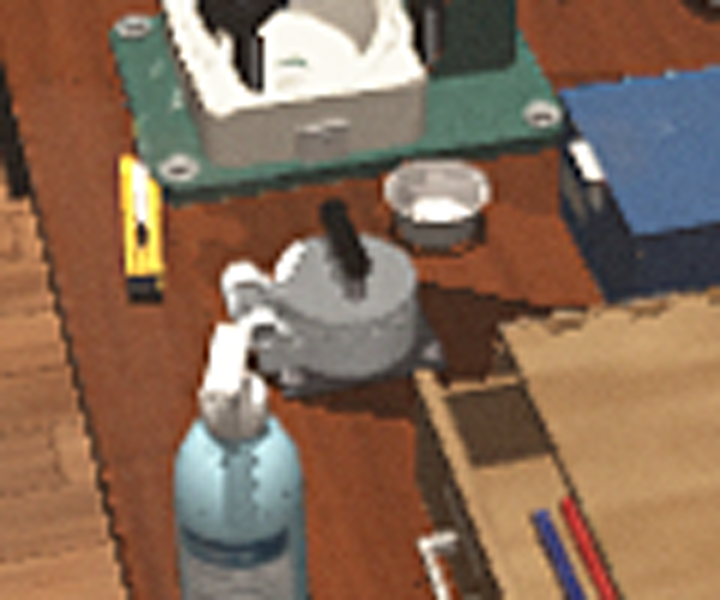

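View pics/w5.png

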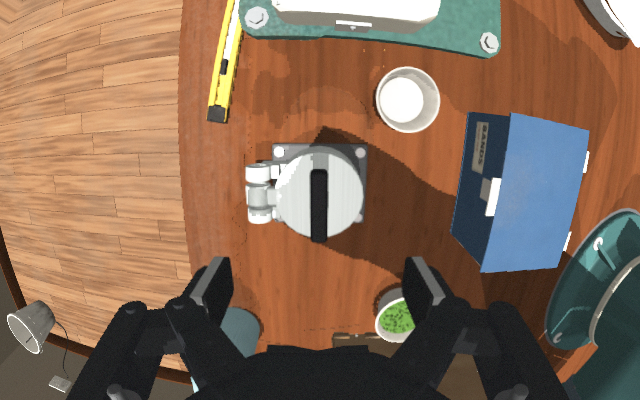

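```bash
python3 -c "
from h import *
crop('pics/w5.png',235,380,130,250,5.5,'pics/c8.png')"
```

View pics/c8.png

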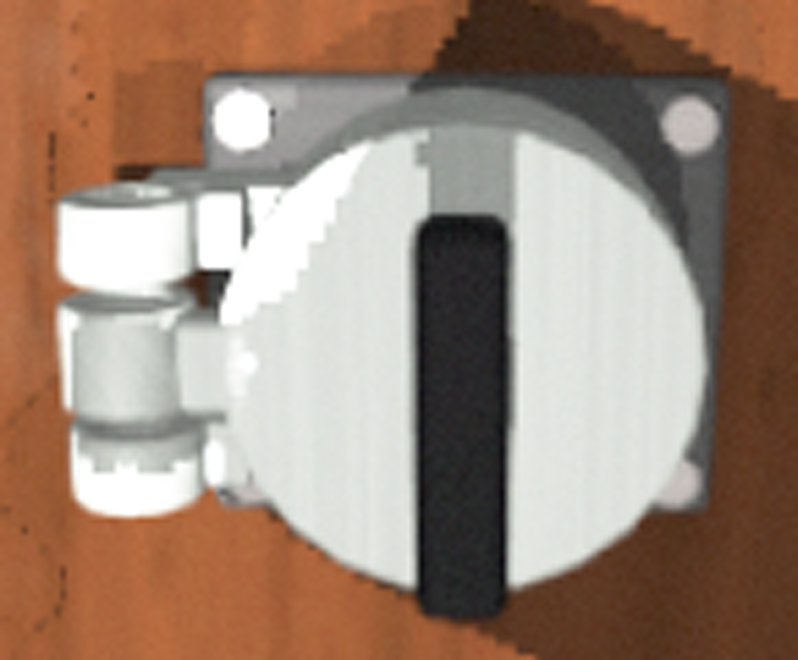

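```bash
python3 - <<'E'
from h import *
P=pose('w5')
def W(x,y,z): return onz('wrist',235+x/5.5-.4,130+y/5.5-.4,z,P)
print(W(124,240,50),W(138,475,50)); print('outer ends top',W(124,207,50),W(138,515,45),'mid kn',W(130,362,50),'edge', W(58,237,38),W(72,470,38),W(62,360,38))
print('bar',W(462,225,82),W(462,618,82))
s=monitor.get_state();print(s['qpos'],s['t'])
# keeper pos move
print(s['tool_rot'].T@(np.array([555,400,230])-s['tcp_pos']))
E
```

```text
[ 570.08 -172.18   50.  ] [ 568.22 -132.36   50.  ]
outer ends top [ 570.06 -177.55   50.  ] [ 569.3  -123.13   45.  ] mid kn [ 569.26 -151.9    50.  ] edge [ 583.74 -169.55   38.  ] [ 582.24 -128.06   38.  ] [ 583.46 -148.04   38.  ]
bar [ 516.81 -183.57   82.  ] [ 514.09 -124.22   82.  ]
[-0.44  0.31 -0.15  1.1   0.   -2.06] 8.05
[-62.7  552.05 -62.37]
```

Request:
arm_command(series=[[[0,20,-50],[0,0,0.1],0],[[-10,60,-75],[0,0,0.3],0],[[-60,552,-75],[0,0,1.68],0],[[-60,552,-75],[0,0,1.68],0],[[-60,552,-75],[0,0,1.68],0]])

```text
t: 8.68
tcp_pos: [533.5, 76.6, 240.3]
tool_rot: [[-0.728, 0.686, -0.001], [0.686, 0.728, -0.0], [0.001, -0.001, -1.0]]
contact_force: [0.2, 0.5, 0.9]
gripper_width: 1.0
```

```bash
cat > go.py <<'E'
from h import *
import sys
# go.py x y z yaw_deg : print shift and turn in tool axes
x,y,z,yaw=map(float,sys.argv[1:5]); s=monitor.get_state(); R=s['tool_rot']
from scipy.spatial.transform import Rotation as Ro
a=np.radians(yaw); T=np.array([[np.cos(a),np.sin(a),0],[np.sin(a),-np.cos(a),0],[0,0,-1]])
print('t',s['t'],'tcp',s['tcp_pos'],'yaw',np.degrees(np.arctan2(R[1,0],R[0,0])),'shift',R.T@(np.array([x,y,z])-s['tcp_pos']),'turn',Ro.from_matrix(R.T@T).as_rotvec(), 'qv',np.abs(s['qvel']).max(),'F',s['contact_force'],'w',s['gripper_width'],'q6',s['qpos'][5])
E
python3 go.py 555 400 230 86
```

```text
t 8.675 tcp [533.54  76.61 240.25] yaw 136.72093387723615 shift [206.07 250.15  10.23] turn [-0.   -0.    0.89] qv 2.183089634928614 F [0.18 0.48 0.88] w 0.9998377319005489 q6 -0.8240330171326854
```

Request:
arm_command(series=[[[195,235,10],[0,0,0.85],0],[[195,235,10],[0,0,0.85],0],[[195,235,10],[0,0,0.85],0],[[195,235,10],[0,0,0.85],0],[[195,235,10],[0,0,0.85],0]])

```text
t: 9.3
tcp_pos: [550.5, 373.0, 230.3]
tool_rot: [[0.034, 0.999, -0.001], [0.999, -0.034, -0.001], [-0.001, -0.001, -1.0]]
contact_force: [1.5, -0.8, -0.2]
gripper_width: 0.999
```

```bash
python3 go.py 540 404 150 86
```

```text
t 9.3 tcp [550.48 373.01 230.26] yaw 88.03739203456755 shift [ 30.67 -11.46  80.25] turn [-0.    0.    0.04] qv 1.831406465535397 F [ 1.51 -0.76 -0.17] w 0.9990131597320876 q6 0.5074288170605596
```

Request:
arm_command(series=[[[8,-12,40],[0,0,0.02],0],[[8,-12,90],[0,0,0.02],0],[[8,-12,110],[0,0,0.02],0],[[8,-12,110],[0,0,0.02],0]])

```text
t: 9.8
tcp_pos: [537.9, 378.9, 119.2]
tool_rot: [[0.049, 0.999, -0.004], [0.999, -0.049, -0.002], [-0.002, -0.004, -1.0]]
contact_force: [-0.5, 0.6, 0.4]
gripper_width: 1.0
```

```bash
python3 go.py 571 403 30 86; python3 -c "
from h import *
snap('w6')
crop('pics/w6.png',230,430,100,250,4,'pics/c9.png')"
```

```text
t 9.8 tcp [537.86 378.88 119.19] yaw 87.21031434493538 shift [25.9  32.24 89.02] turn [-0.    0.    0.02] qv 0.06246083113177772 F [-0.47  0.56  0.38] w 1.0004938250475803 q6 0.538634228019396
9.8 [537.86 378.88 119.19] [ 0.05  1.   -0.    1.   -0.05 -0.   -0.   -0.   -1.  ]
```

View pics/c9.png

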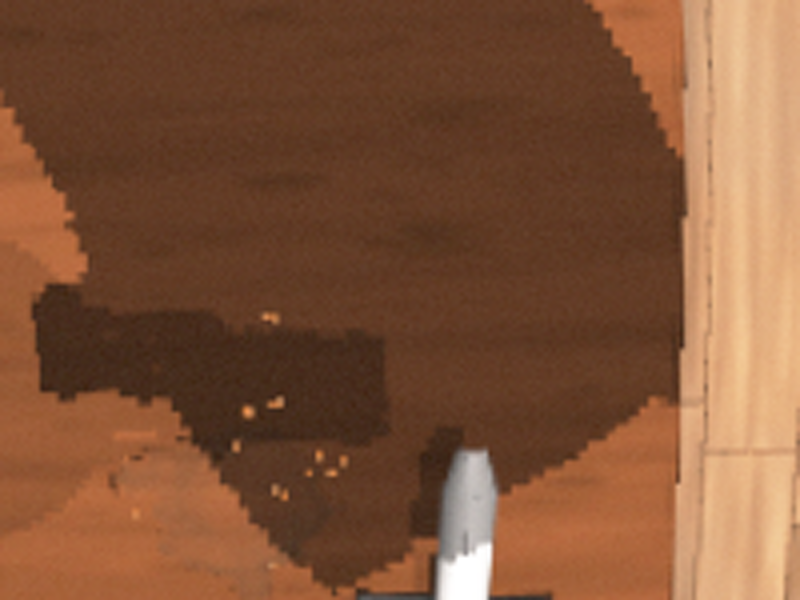

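```bash
python3 - <<'E'
from h import *
P=pose('w6')
im=cv2.imread('pics/w6.png');crop('pics/w6.png',280,480,200,340,4,'pics/c10.png')
def W(x,y,z): return onz('wrist',230+x/4-.4,100+y/4-.4,z,P)
print('tip',W(473,448,14),'shank',W(467.5,540,12),W(463.5,595,12))
E
```

```text
tip [548.63 404.3   14.  ] shank [570.89 402.95  12.  ] [584.43 401.88  12.  ]
```

View pics/c10.png

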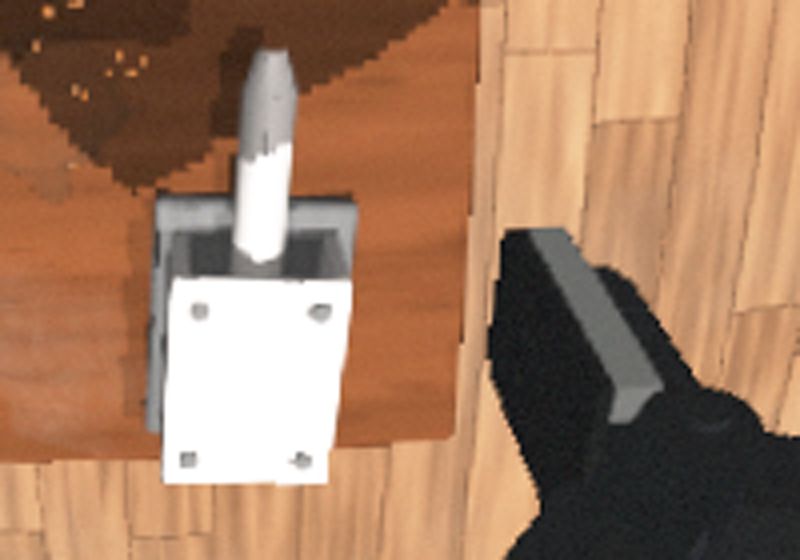

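Request:
arm_command(series=[[[25,31,40],[0,0,0.02],0],[[25,31,80],[0,0,0.02],0],[[25,31,100],[0,0,0.02],60],[[25,31,109],[0,0,0.02],100],[[25,31,109],[0,0,0.02],100]], force=80)

```text
t: 10.48
tcp_pos: [571.6, 403.0, 13.3]
tool_rot: [[0.069, 0.998, 0.001], [0.998, -0.069, 0.0], [0.0, 0.001, -1.0]]
contact_force: [-1.0, 0.8, 0.2]
gripper_width: 0.606
```

```bash
python3 go.py 570 403 3 86.1; python3 -c "
from h import *
snap('w7')
crop('pics/w7.png',200,450,150,340,3.2,'pics/c11.png')"; python3 go.py 570 403 3 86.1
```

```text
t 10.475 tcp [571.6  403.03  13.27] yaw 86.0502104624162 shift [-0.14 -1.6  10.27] turn [ 0. -0. -0.] qv 0.013010696992531195 F [-1.01  0.77  0.19] w 0.6063085572896575 q6 0.566701059729467
10.475 [571.6  403.03  13.27] [ 0.07  1.    0.    1.   -0.07  0.    0.    0.   -1.  ]
t 10.525 tcp [571.8  403.13  13.77] yaw 86.05199375810288 shift [-0.26 -1.8  10.77] turn [ 0. -0. -0.] qv 0.006745040267413245 F [-0.66 -0.45  0.58] w 0.6059430170496702 q6 0.5666851106502079
```

View pics/c11.png

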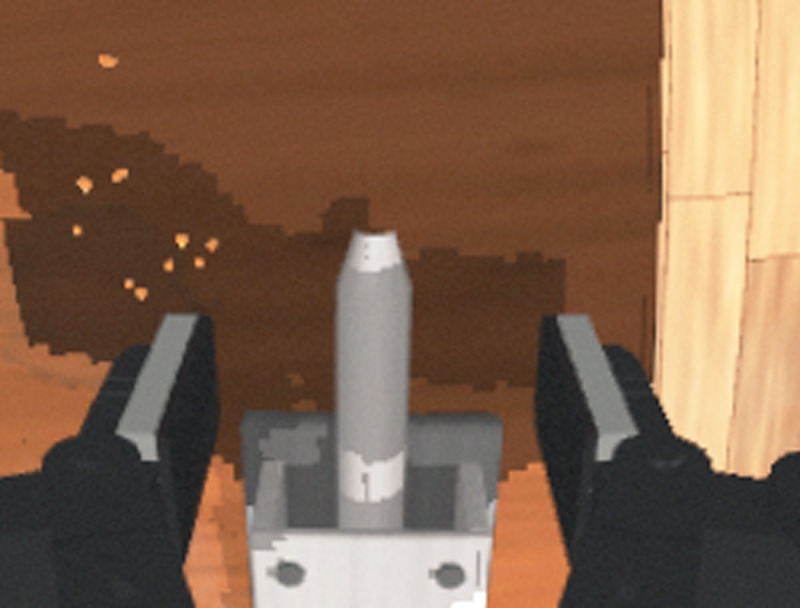

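Request:
arm_command(series=[[[0,-2,10],[0,0,0],100],[[0,-2,10],[0,0,0],255],[[0,-2,10],[0,0,0],255],[[0,-2,10],[0,0,0],255],[[0,-2,10],[0,0,0],255]])

```text
t: 11.15
tcp_pos: [569.3, 403.1, 2.8]
tool_rot: [[0.069, 0.998, 0.0], [0.998, -0.069, 0.0], [0.0, 0.0, -1.0]]
contact_force: [-0.3, 0.2, 2.5]
gripper_width: 0.108
```

Request:
arm_command(series=[[[0,-3,-1.5],[0,0,0],255],[[0,-30,-2],[0,0,0],255],[[0,-65,-2],[0,0,0],255],[[0,-95,-2],[0,0,0],255],[[0,-95,-2],[0,0,0],255]])

```text
t: 11.78
tcp_pos: [472.2, 409.5, 4.7]
tool_rot: [[0.067, 0.998, -0.001], [0.998, -0.067, -0.001], [-0.001, -0.001, -1.0]]
contact_force: [0.9, -0.6, -1.3]
gripper_width: 0.102
```

```bash
python3 go.py 475 409 0 86.1; python3 -c "
from h import *
snap('w8')
crop('pics/w8.png',200,450,170,360,3.2,'pics/c12.png')
cv2.imwrite('pics/side4.png',cams.camera('side')[:,:,::-1]); crop('pics/side4.png',280,430,250,370,5,'pics/s4.png')"
```

```text
t 11.775 tcp [472.21 409.54   4.69] yaw 86.14645104447659 shift [-0.35  2.82  4.69] turn [-0.  0.  0.] qv 0.058794197064777926 F [ 0.95 -0.57 -1.26] w 0.10161654714363826 q6 0.651339794059047
11.775 [472.21 409.54   4.69] [ 0.07  1.   -0.    1.   -0.07 -0.   -0.   -0.   -1.  ]
```

View pics/c12.png

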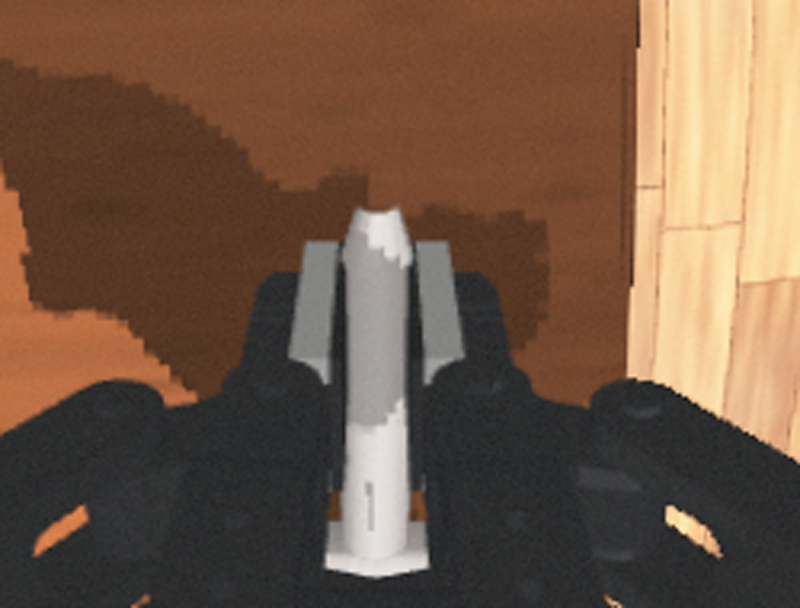

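View pics/s4.png

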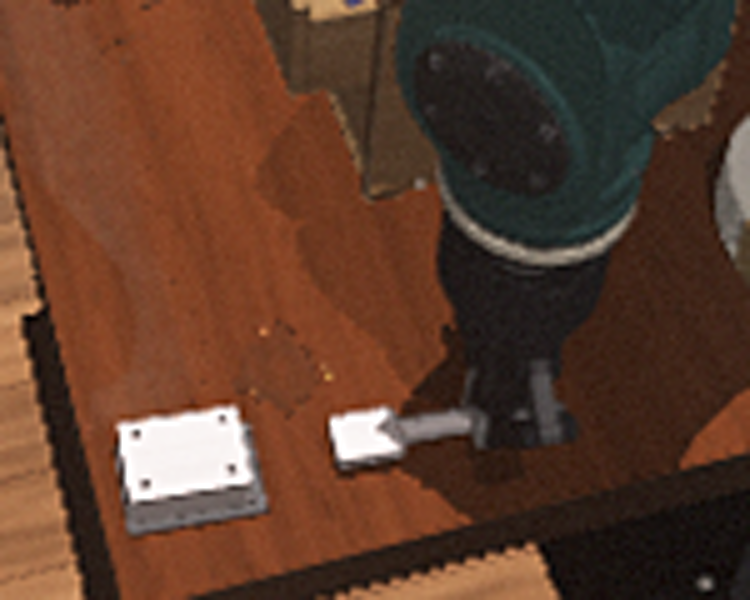

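Request:
arm_command(series=[[[0,0,2],[0,0,0],255],[[0,0,4],[0,0,0],255],[[0,0,4],[0,0,0],255],[[0,0,4],[0,0,0],215],[[0,0,4],[0,0,0],190]])

```text
t: 12.5
tcp_pos: [474.5, 409.5, 0.5]
tool_rot: [[0.069, 0.998, -0.0], [0.998, -0.069, -0.0], [-0.0, -0.0, -1.0]]
contact_force: [0.0, -0.2, -0.3]
gripper_width: 0.255
```

Request:
arm_command(series=[[[0,0,4],[0,0,0],100],[[0,0,0],[0,0,0],60],[[0,0,-30],[0,0,0],0],[[0,0,-80],[0,0,0],0],[[0,10,-110],[0,0,0],0]])

```text
t: 13.12
tcp_pos: [484.4, 409.1, 112.8]
tool_rot: [[0.068, 0.998, 0.001], [0.998, -0.068, 0.001], [0.001, 0.001, -1.0]]
contact_force: [-0.1, -0.1, -0.6]
gripper_width: 0.998
```

```bash
python3 -c "
from h import *
snap('w9')
crop('pics/w9.png',220,420,120,320,3,'pics/c13.png')"; python3 go.py 535 405 20 86.1
```

```text
13.125 [484.41 409.11 112.8 ] [ 0.07  1.    0.    1.   -0.07  0.    0.    0.   -1.  ]
t 13.175 tcp [486.83 409.67 116.02] yaw 86.05385348621519 shift [-1.66 47.9  96.25] turn [ 0. -0. -0.] qv 0.10987389322224196 F [ 0.46 -0.23  4.46] w 0.9982160188195013 q6 0.640585365269619
```

View pics/c13.png

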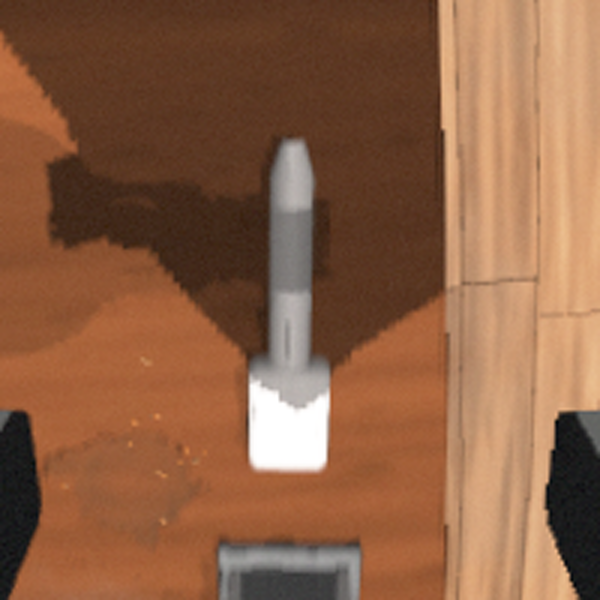

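```bash
python3 - <<'E'
from h import *
P=pose('w9')
def W(x,y,z): return onz('wrist',220+x/3-.4,120+y/3-.4,z,P)
print('handle',W(289,363,12),W(289,469,12),W(250,420,12),W(328,420,12),'tip',W(292,138,8),'shank',W(291,240,8))
E
python3 go.py 535 405 20 86.1
```

```text
handle [519.42 405.7   12.  ] [555.34 403.18  12.  ] [537.43 392.83  12.  ] [539.   415.94  12.  ] tip [454.68 411.     8.  ] shank [483.58 408.74   8.  ]
t 13.175 tcp [486.83 409.67 116.02] yaw 86.05385348621519 shift [-1.66 47.9  96.25] turn [ 0. -0. -0.] qv 0.10987389322224196 F [ 0.46 -0.23  4.46] w 0.9982160188195013 q6 0.640585365269619
```

Request:
arm_command(series=[[[-1.8,54,40],[0,0,0.006],0],[[-1.8,54,80],[0,0,0.006],60],[[-1.8,54,101],[0,0,0.006],100],[[-1.8,54,104],[0,0,0.006],110],[[-1.8,54,104],[0,0,0.006],110]])

```text
t: 13.8
tcp_pos: [538.3, 403.5, 7.2]
tool_rot: [[0.075, 0.997, 0.0], [0.997, -0.075, 0.0], [0.0, 0.0, -1.0]]
contact_force: [-0.3, -0.4, 0.1]
gripper_width: 0.569
```

```bash
python3 -c "
from h import *
snap('w10')
crop('pics/w10.png',200,440,100,340,2.5,'pics/c14.png')"; python3 go.py 540.5 404.2 0.5 85.7
```

```text
13.8 [538.33 403.54   7.19] [ 0.07  1.    0.    1.   -0.07  0.    0.    0.   -1.  ]
t 13.85 tcp [538.55 403.73   7.66] yaw 85.72260183994825 shift [0.61 1.9  7.17] turn [ 0. -0.  0.] qv 0.0070080388600212195 F [-0.15  0.14 -0.07] w 0.5653958175474871 q6 0.5970046254382034
```

View pics/c14.png

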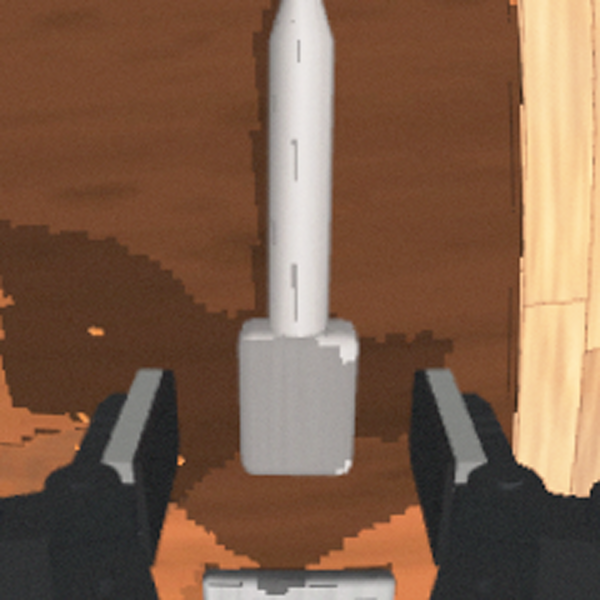

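Request:
arm_command(series=[[[0.6,2,5],[0,0,0],110],[[0.6,2,7],[0,0,0],160],[[0.6,2,7],[0,0,0],255],[[0.6,2,7],[0,0,0],255],[[0.6,2,7],[0,0,0],255]], force=110)

```text
t: 14.48
tcp_pos: [540.6, 404.0, 0.5]
tool_rot: [[0.075, 0.997, 0.001], [0.997, -0.075, 0.001], [0.001, 0.001, -1.0]]
contact_force: [-1.5, -0.5, 8.8]
gripper_width: 0.244
```

```bash
python3 -c "
from h import *
snap('w11')
crop('pics/w11.png',200,440,100,340,2.5,'pics/c15.png')"; python3 go.py 540.5 404.2 0.5 85.7
```

```text
14.475 [540.59 404.05   0.48] [ 0.07  1.    0.    1.   -0.07  0.    0.    0.   -1.  ]
t 14.525 tcp [540.62 404.06   0.49] yaw 85.71294023295683 shift [ 0.13 -0.13 -0.01] turn [ 0. -0.  0.] qv 0.0024273135461931016 F [-0.69 -1.    8.14] w 0.2455089065423871 q6 0.5960662434827643
```

View pics/c15.png

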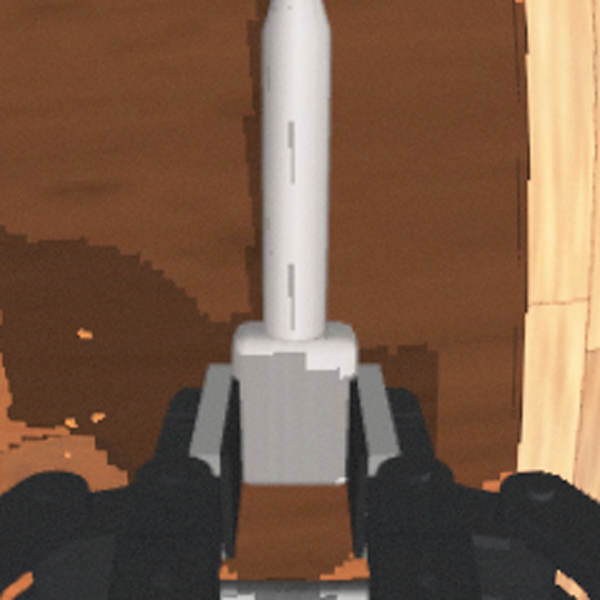

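Request:
arm_command(series=[[[0,0,-20],[0,0,0],255],[[0,0,-75],[0,0,0],255],[[0,0,-135],[0,0,0],255],[[0,0,-195],[0,0,0],255],[[0,0,-235],[0,0,0],255]])

```text
t: 15.15
tcp_pos: [540.3, 403.9, 237.7]
tool_rot: [[0.075, 0.997, 0.002], [0.997, -0.075, 0.001], [0.001, 0.002, -1.0]]
contact_force: [1.1, 0.3, -2.2]
gripper_width: 0.242
```

```bash
python3 go.py 565 -230 235 2.5; python3 -c "
from h import *
snap('w12')
crop('pics/w12.png',180,460,100,340,2.5,'pics/c16.png')"; python3 go.py 565 -230 235 2.5
```

```text
t 15.15 tcp [540.3  403.91 237.71] yaw 85.71330360450845 shift [-630.29   72.01    1.94] turn [ 0.   -0.    1.45] qv 0.8111866759098515 F [ 1.08  0.26 -2.16] w 0.2424756501779869 q6 0.5960882259882693
15.15 [540.3  403.91 237.71] [ 0.07  1.    0.    1.   -0.07  0.    0.    0.   -1.  ]
t 15.2 tcp [541.08 404.36 242.06] yaw 85.71939029089316 shift [-630.83   71.18    4.9 ] turn [ 0.   -0.01  1.45] qv 0.14623581716731943 F [-1.85 -1.95  3.23] w 0.24282777731280444 q6 0.5960224317345953
```

View pics/c16.png

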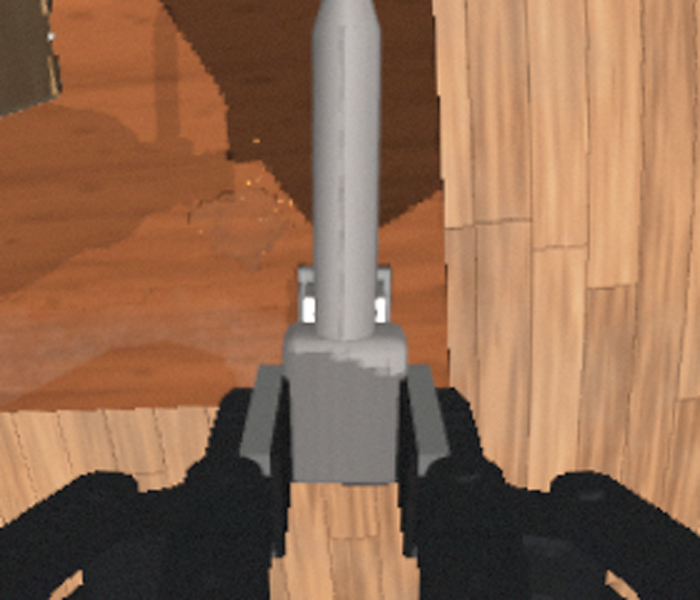

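Request:
arm_command(series=[[[-630,71,5],[0,0,1.45],255],[[-630,71,5],[0,0,1.45],255],[[-630,71,5],[0,0,1.45],255],[[-630,71,5],[0,0,1.45],255],[[-630,71,5],[0,0,1.45],255]])

```text
t: 15.82
tcp_pos: [551.5, 89.6, 231.9]
tool_rot: [[0.851, 0.525, 0.0], [0.525, -0.851, -0.0], [-0.0, 0.0, -1.0]]
contact_force: [1.0, -0.1, -2.0]
gripper_width: 0.247
```

```bash
python3 go.py 565 -230 235 2.5
```

```text
t 15.825 tcp [551.45  89.62 231.94] yaw 31.65736201693233 shift [-156.22  279.17   -3.03] turn [ 0.   -0.    0.51] qv 0.8988542490603831 F [ 0.96 -0.06 -1.97] w 0.24669999590049893 q6 1.0335651601771672
```

Request:
arm_command(series=[[[-150,250,0],[0,0,0.48],255],[[-150,250,0],[0,0,0.48],255],[[-150,250,0],[0,0,0.48],255],[[-150,250,0],[0,0,0.48],255],[[-150,250,0],[0,0,0.48],255]])

```text
t: 16.45
tcp_pos: [556.7, -202.6, 231.7]
tool_rot: [[0.997, 0.077, -0.0], [0.077, -0.997, -0.0], [-0.0, 0.0, -1.0]]
contact_force: [0.4, -0.6, -1.3]
gripper_width: 0.246
```

Request:
arm_command(series=[[[0,5,30],[0,0,0],255],[[0,5,70],[0,0,0],255],[[0,5,100],[0,0,0],255],[[0,5,100],[0,0,0],255]])

```text
t: 16.95
tcp_pos: [556.3, -204.3, 130.4]
tool_rot: [[0.997, 0.078, -0.003], [0.078, -0.997, 0.002], [-0.003, -0.002, -1.0]]
contact_force: [-0.0, 0.1, -0.6]
gripper_width: 0.244
```

```bash
python3 -c "
from h import *
snap('w13')"; python3 go.py 576 -269 130 2.5
```

```text
16.95 [ 556.27 -204.31  130.35] [ 1.    0.08 -0.    0.08 -1.    0.   -0.   -0.   -1.  ]
t 17.0 tcp [ 557.14 -204.72  132.02] yaw 4.498440077763885 shift [13.76 65.56  1.96] turn [-0.    0.    0.03] qv 0.04190607680261566 F [ 0.19 -0.09 -0.64] w 0.2421157206553331 q6 1.0029213104976584
```

View pics/w13.png

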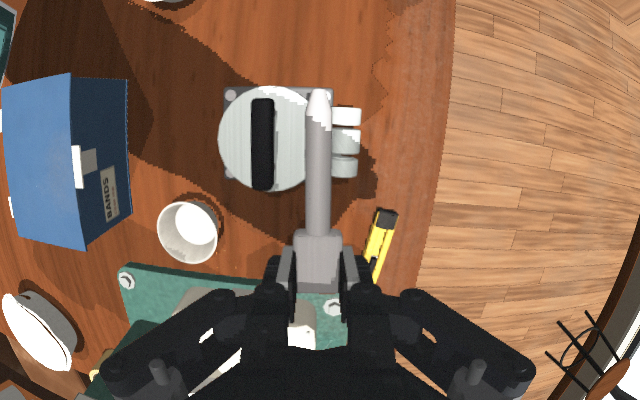

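```bash
python3 - <<'E'
from h import *
P=pose('w13')
def t(u,v,tz):
    q=onz('wrist',u,v,P[0][2]-tz,P); return P[1].T@(q-P[0])
crop('pics/w13.png',210,370,70,300,2.6,'pics/c17.png')
print(t(318,91,-5.5),t(318,230,-11),t(297,240,-11.5),t(339,240,-11.5),t(306,200,-5.5),t(329.5,200,-5.5))
E
```

```text
[ -0.12 -84.97  -5.32] [ -0.08 -22.56 -10.95] [ -9.87 -17.65 -11.43] [  9.72 -17.69 -11.5 ] [ -5.66 -35.32  -5.41] [  5.26 -35.34  -5.44]
```

Request:
arm_command(series=[[[14,35,0],[0,0,0.035],255],[[14,66,0],[0,0,0.035],255],[[14,66,40],[0,0,0.035],255],[[14,66,65],[0,0,0.035],255],[[14,66,65],[0,0,0.035],255]])

```text
t: 17.62
tcp_pos: [576.5, -269.5, 67.2]
tool_rot: [[0.999, 0.043, -0.001], [0.043, -0.999, 0.001], [-0.001, -0.001, -1.0]]
contact_force: [-0.6, -0.1, -1.6]
gripper_width: 0.246
```

```bash
python3 -c "
from h import *
snap('w14')
crop('pics/w14.png',200,420,60,300,2.5,'pics/c18.png')
cv2.imwrite('pics/side5.png',cams.camera('side')[:,:,::-1]); crop('pics/side5.png',220,380,110,240,5,'pics/s5.png')"; python3 go.py 576 -269 32.5 2.5
```

```text
17.625 [ 576.46 -269.5    67.17] [ 1.    0.04 -0.    0.04 -1.    0.   -0.   -0.   -1.  ]
t 17.725 tcp [ 577.5  -270.01   68.97] yaw 2.50250497402158 shift [-1.52 -1.12 36.47] turn [ 0. -0.  0.] qv 0.008314830896271734 F [-0.22 -0.31 -2.14] w 0.2415943993678022 q6 0.9620588161252397
```

View pics/c18.png

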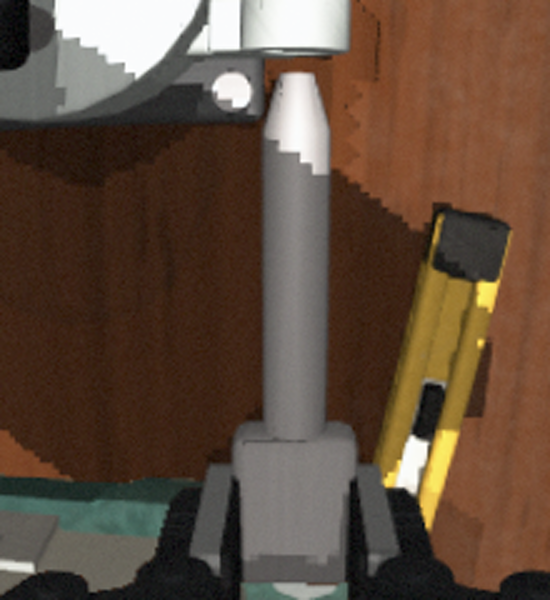

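View pics/s5.png

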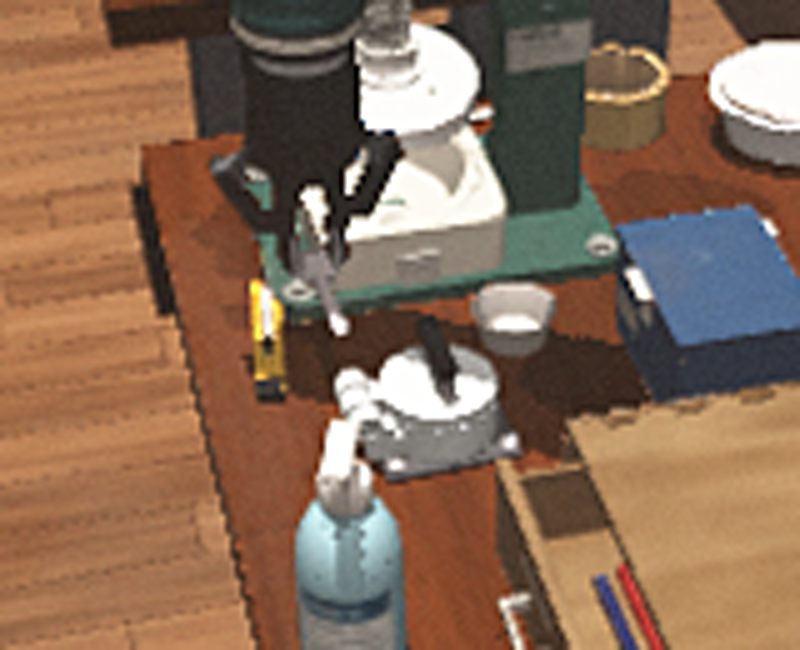

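```bash
python3 - <<'E'
from h import *
P=pose('w14')
crop('pics/w14.png',280,360,20,110,7,'pics/c19.png')
def t(x,y,z):
    q=onz('wrist',200+x/2.5-.4,60+y/2.5-.4,z,P); return q,P[1].T@(q-P[0])
print('knuck edges',t(243,48,38),t(350,50,38)); z=P[0][2]+5.5
print('pin',t(298,72,z),t(264,150,z),t(330,150,z),t(265,400,z),t(326,400,z))
E
```

```text
knuck edges (array([ 560.83, -176.74,   38.  ]), array([-11.55, -93.33,  29.24])) (array([ 584.05, -176.16,   38.  ]), array([ 11.67, -92.9 ,  29.21]))
pin (array([ 572.95, -183.47,   72.67]), array([  0.23, -86.1 ,  -5.45])) (array([ 567.6 , -197.52,   72.67]), array([ -5.72, -72.3 ,  -5.45])) (array([ 579.16, -197.  ,   72.67]), array([  5.84, -72.31,  -5.46])) (array([ 569.4 , -244.22,   72.67]), array([ -5.96, -25.56,  -5.48])) (array([ 580.97, -243.71,   72.67]), array([  5.62, -25.57,  -5.49]))
```

View pics/c19.png

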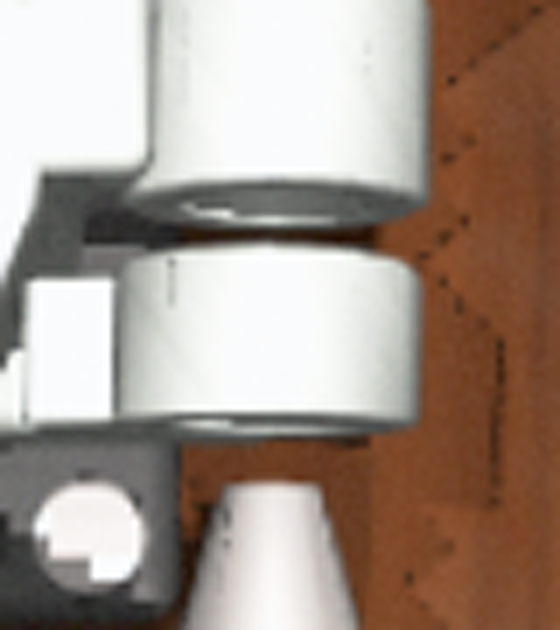

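Request:
arm_command(series=[[[-1,1,15],[0,0,0],255],[[-1,1,30],[0,0,0],255],[[-1,1,36.5],[0,0,0],255],[[-1,1,36.5],[0,0,0],255],[[-1,1,36.5],[0,0,0],255]])

```text
t: 18.35
tcp_pos: [575.9, -270.8, 30.9]
tool_rot: [[0.999, 0.043, 0.0], [0.043, -0.999, -0.0], [0.0, 0.0, -1.0]]
contact_force: [-0.4, 0.2, -1.8]
gripper_width: 0.246
```

```bash
python3 go.py 576.4 -269 32.5 2.5;python3 -c "
from h import *
snap('w15')
crop('pics/w15.png',270,370,20,130,5,'pics/c20.png')
cv2.imwrite('pics/side6.png',cams.camera('side')[:,:,::-1]); crop('pics/side6.png',260,340,150,215,9,'pics/s6.png')"; python3 go.py 576.4 -269 32.5 2.5
```

```text
t 18.35 tcp [ 575.93 -270.78   30.9 ] yaw 2.492743845138526 shift [ 0.55 -1.76 -1.6 ] turn [ 0. -0. -0.] qv 0.004765336189188349 F [-0.42  0.21 -1.84] w 0.24581877961521875 q6 0.9598582790935826
18.35 [ 575.93 -270.78   30.9 ] [ 1.    0.04  0.    0.04 -1.   -0.    0.    0.   -1.  ]
t 18.45 tcp [ 575.94 -270.83   31.02] yaw 2.490862529100297 shift [ 0.54 -1.81 -1.49] turn [ 0. -0. -0.] qv 0.0008256147588587743 F [ 0.51 -0.83 -1.69] w 0.24498592186047488 q6 0.9598353264099704
```

View pics/c20.png

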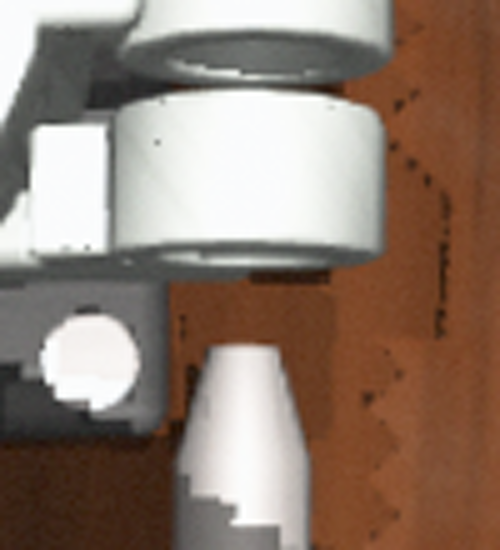

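View pics/s6.png

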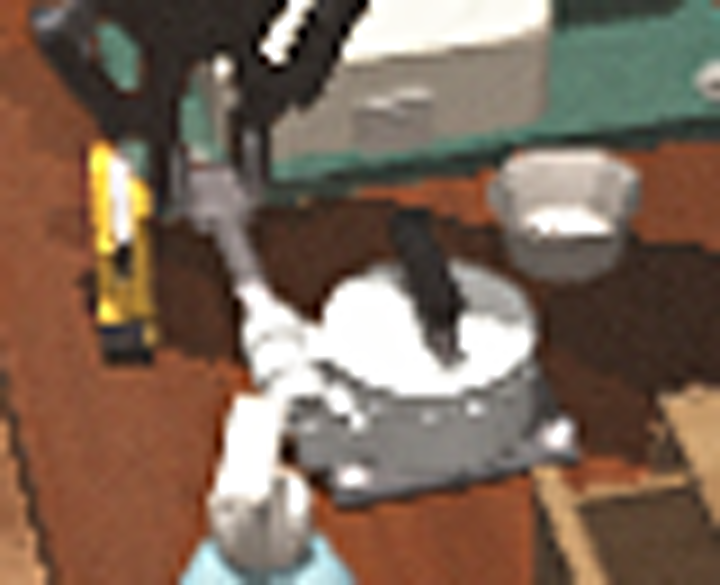

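Request:
arm_command(series=[[[0.5,0,-1.5],[0,0,0],255],[[0.5,-6,-1.5],[0,0,0],255],[[0.5,-12,-1.5],[0,0,0],255],[[0.5,-18,-1.5],[0,0,0],255],[[0.5,-24,-1.5],[0,0,0],255]])

```text
t: 19.08
tcp_pos: [575.1, -246.1, 32.1]
tool_rot: [[0.999, 0.044, -0.0], [0.044, -0.999, 0.0], [-0.0, -0.0, -1.0]]
contact_force: [-0.4, 0.1, -1.8]
gripper_width: 0.246
```

```bash
python3 go.py 576.4 -269 32.5 2.5;python3 -c "
from h import *
snap('w16')
crop('pics/w16.png',270,370,20,130,5,'pics/c21.png')
cv2.imwrite('pics/side7.png',cams.camera('side')[:,:,::-1]); crop('pics/side7.png',260,340,150,215,9,'pics/s7.png')"; python3 go.py 576.4 -269 32.5 2.5
```

```text
t 19.075 tcp [ 575.14 -246.13   32.11] yaw 2.5012548379204254 shift [ 0.26 22.91 -0.39] turn [-0.  0.  0.] qv 0.06359197538120356 F [-0.45  0.06 -1.79] w 0.2460678897905932 q6 0.9926311642265302
19.075 [ 575.14 -246.13   32.11] [ 1.    0.04 -0.    0.04 -1.    0.   -0.   -0.   -1.  ]
t 19.175 tcp [ 575.16 -245.93   32.16] yaw 2.5295797146345165 shift [ 0.22 23.1  -0.34] turn [-0.  0.  0.] qv 0.00986568660593159 F [ 0.57 -0.01 -1.34] w 0.24644352796584268 q6 0.9923795840042514
```

View pics/c21.png

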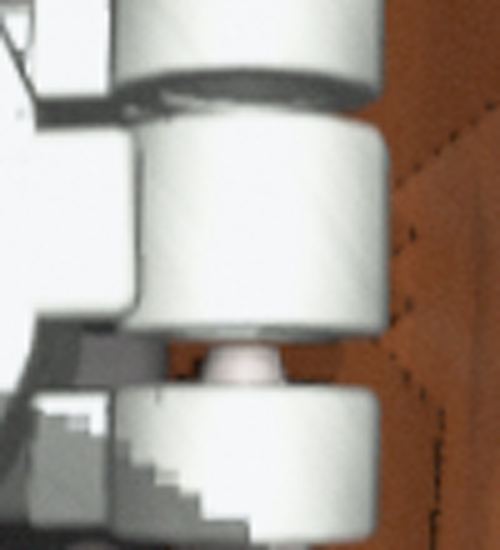

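View pics/s7.png

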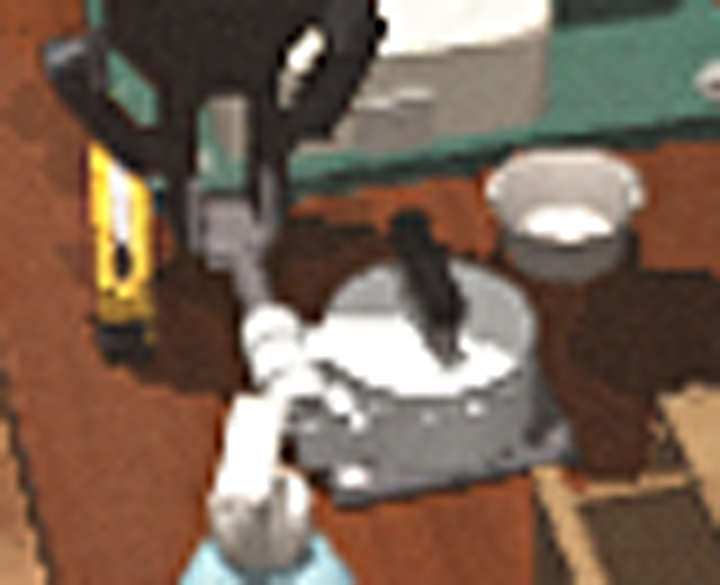

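Request:
arm_command(series=[[[0.4,-5,-0.3],[0,0,0],255],[[0.4,-10,-0.3],[0,0,0],255],[[0.4,-15,-0.3],[0,0,0],255],[[0.4,-20,-0.3],[0,0,0],255],[[0.4,-25,-0.3],[0,0,0],255]])

```text
t: 19.8
tcp_pos: [574.5, -221.3, 32.4]
tool_rot: [[0.999, 0.044, 0.0], [0.044, -0.999, -0.0], [0.0, 0.0, -1.0]]
contact_force: [-1.1, 0.2, -2.4]
gripper_width: 0.246
```

```bash
python3 go.py 571.2 -151.2 32.5 2.5;python3 -c "
from h import *
snap('w17')
crop('pics/w17.png',230,400,20,250,2.6,'pics/c22.png')"
```

```text
t 19.8 tcp [ 574.49 -221.33   32.44] yaw 2.4943137401310436 shift [ -0.23 -70.2   -0.06] turn [ 0. -0. -0.] qv 0.05510886414187204 F [-1.06  0.23 -2.37] w 0.24613098225091495 q6 1.0272450085560412
19.8 [ 574.49 -221.33   32.44] [ 1.    0.04  0.    0.04 -1.   -0.    0.    0.   -1.  ]
```

View pics/c22.png

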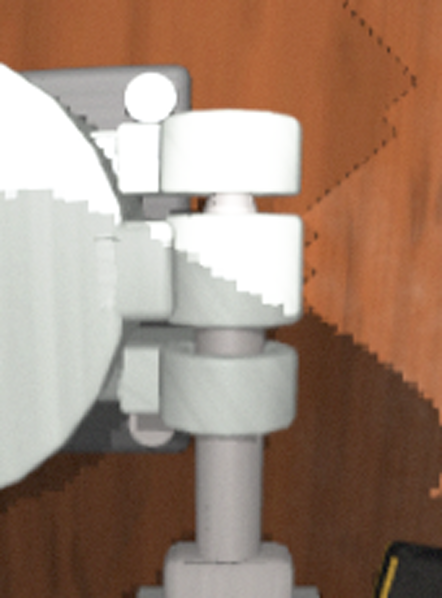

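Request:
arm_command(series=[[[0,-5,0],[0,0,0],255],[[0,-10,0],[0,0,0],255],[[0,-15,0],[0,0,0],255],[[0,-18,0],[0,0,0],255],[[0,-21,0],[0,0,0],255]])

```text
t: 20.48
tcp_pos: [573.6, -200.5, 32.4]
tool_rot: [[0.999, 0.043, 0.0], [0.043, -0.999, -0.0], [0.0, 0.0, -1.0]]
contact_force: [0.0, 0.5, -1.8]
gripper_width: 0.242
```

```bash
python3 go.py 571.2 -151.2 32.5 2.5;python3 -c "
from h import *
snap('w18')
crop('pics/w18.png',230,400,100,300,3,'pics/c23.png')"
```

```text
t 20.475 tcp [ 573.58 -200.53   32.44] yaw 2.492510264686866 shift [ -0.24 -49.39  -0.06] turn [ 0. -0. -0.] qv 0.036030349313637564 F [ 0.02  0.47 -1.8 ] w 0.2422660726261964 q6 1.0569456554774832
20.475 [ 573.58 -200.53   32.44] [ 1.    0.04  0.    0.04 -1.   -0.    0.    0.   -1.  ]
```

View pics/c23.png

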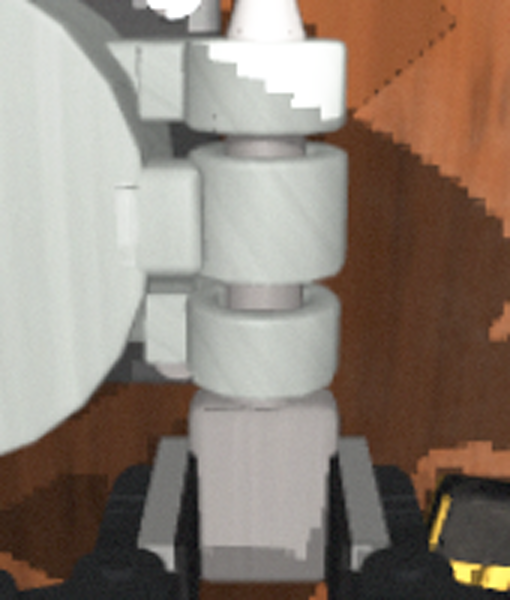

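Request:
arm_command(series=[[[0,-1,0],[0,0,0],255],[[0,-2,0],[0,0,0],255],[[0,-2.5,0],[0,0,0],255],[[0,-2.5,0],[0,0,0],255]])

```text
t: 21.02
tcp_pos: [573.5, -198.2, 32.4]
tool_rot: [[0.999, 0.043, 0.0], [0.043, -0.999, -0.0], [0.0, 0.0, -1.0]]
contact_force: [0.2, -0.6, -1.4]
gripper_width: 0.244
```

Request:
arm_command(series=[[[0,-0.7,0],[0,0,0],255],[[0,-1.4,0],[0,0,0],255],[[0,-2,0],[0,0,0],255],[[0,-2,0],[0,0,0],255]])

```text
t: 21.52
tcp_pos: [573.4, -197.0, 32.5]
tool_rot: [[0.999, 0.043, -0.0], [0.043, -0.999, -0.002], [-0.0, 0.002, -1.0]]
contact_force: [0.1, -6.2, -3.0]
gripper_width: 0.245
```

```bash
python3 go.py 571.2 -151.2 32.5 2.5;python3 -c "
from h import *
snap('w19')
crop('pics/w19.png',230,400,100,300,3,'pics/c24.png')"
```

```text
t 21.525 tcp [ 573.42 -196.97   32.48] yaw 2.4641414036036013 shift [ -0.25 -45.82  -0.09] turn [ 0.  0. -0.] qv 0.002241098757855553 F [ 0.09 -6.2  -2.98] w 0.24509866906281663 q6 1.0632644792937198
21.525 [ 573.42 -196.97   32.48] [ 1.    0.04 -0.    0.04 -1.   -0.   -0.    0.   -1.  ]
```

View pics/c24.png

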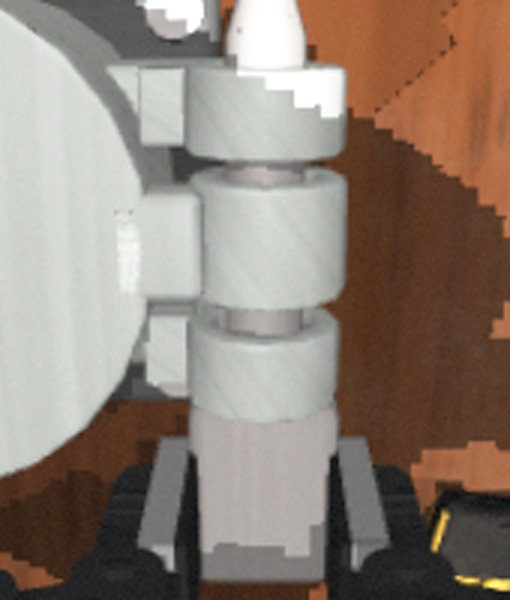

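Request:
arm_command(series=[[[0,0.5,0],[0,0,0],165],[[0,0.5,0],[0,0,0],165],[[0,0.5,0],[0,0,0],165],[[0,0.5,0],[0,0,0],165]])

```text
t: 22.08
tcp_pos: [573.4, -196.6, 32.5]
tool_rot: [[0.999, 0.044, 0.0], [0.044, -0.999, 0.0], [0.0, -0.0, -1.0]]
contact_force: [0.2, 0.2, -0.7]
gripper_width: 0.355
```

```bash
python3 go.py 571.2 -151.2 32.5 2.5;python3 -c "
from h import *
snap('w20')
crop('pics/w20.png',230,400,100,300,3,'pics/c25.png')"
```

```text
t 22.075 tcp [ 573.42 -196.61   32.46] yaw 2.497255440828434 shift [ -0.24 -45.47  -0.04] turn [-0. -0. -0.] qv 0.00101837638353006 F [ 0.18  0.2  -0.74] w 0.3551458730524464 q6 1.0624995741143621
22.075 [ 573.42 -196.61   32.46] [ 1.    0.04  0.    0.04 -1.    0.    0.   -0.   -1.  ]
```

View pics/c25.png

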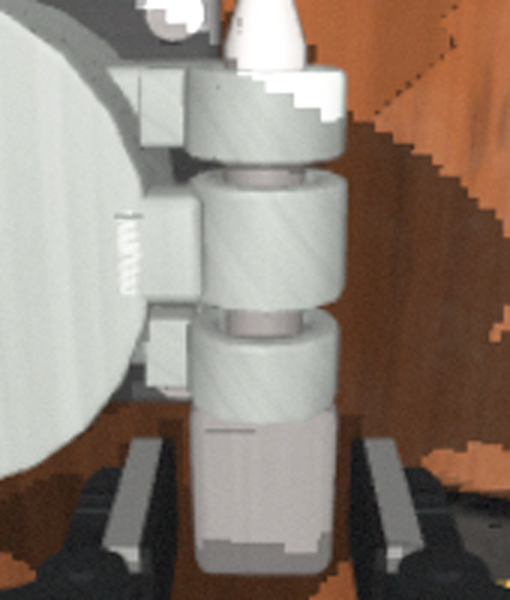

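Released, the handle is flush with the knuckle and both fingers are clear of it. I'll lift straight up.

Request:
arm_command(series=[[[0,0,-15],[0,0,0],165],[[0,0,-40],[0,0,0],165],[[0,0,-90],[0,0,0],165],[[0,0,-140],[0,0,0],165],[[0,0,-140],[0,0,0],165]])

```text
t: 22.75
tcp_pos: [575.0, -197.5, 177.2]
tool_rot: [[0.999, 0.044, 0.006], [0.044, -0.999, -0.003], [0.006, 0.003, -1.0]]
contact_force: [0.1, -0.4, -0.3]
gripper_width: 0.352
```

```bash
python3 go.py 571.2 -151.2 32.5 2.5;python3 -c "
from h import *
snap('w21')
crop('pics/w21.png',200,420,60,280,2.6,'pics/c26.png')
cv2.imwrite('pics/side8.png',cams.camera('side')[:,:,::-1]); crop('pics/side8.png',240,380,130,240,5.5,'pics/s8.png')"
```

```text
t 22.75 tcp [ 575.02 -197.45  177.15] yaw 2.496695968359518 shift [ -2.7  -46.87 144.48] turn [ 0.   -0.01 -0.  ] qv 0.0900374673927672 F [ 0.1  -0.35 -0.32] w 0.3516146157175663 q6 1.0624900416722562
22.75 [ 575.02 -197.45  177.15] [ 1.    0.04  0.01  0.04 -1.   -0.    0.01  0.   -1.  ]
```

View pics/c26.png

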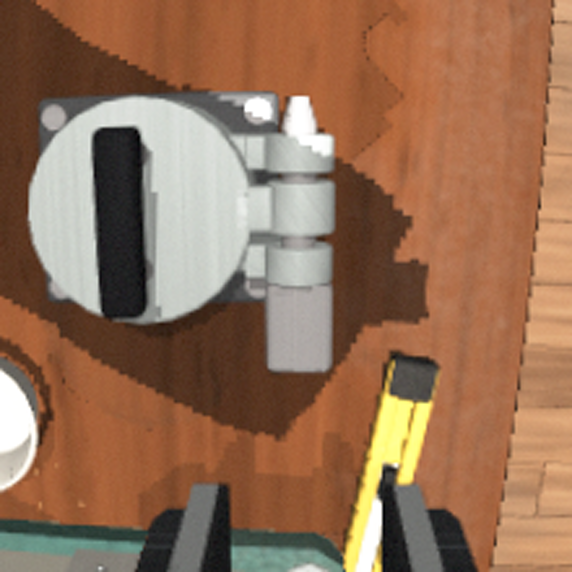

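View pics/s8.png

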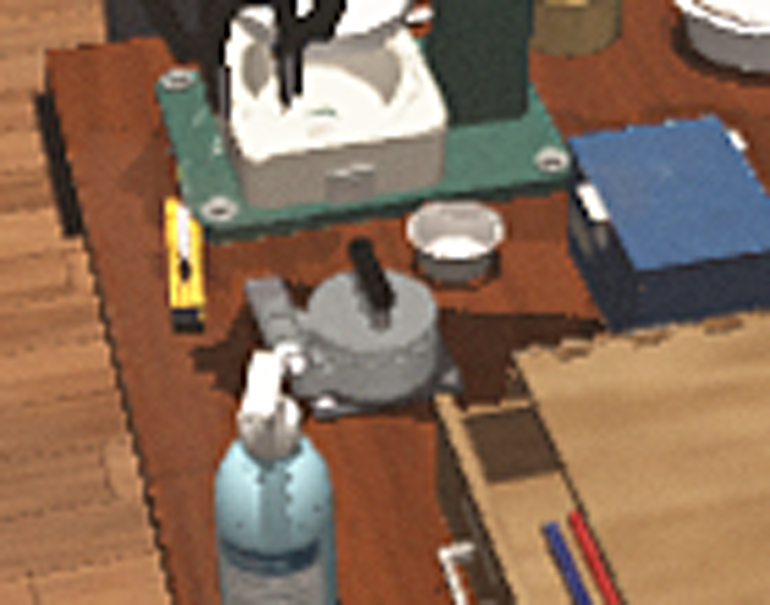

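```bash
python3 - <<'E'
from h import *
P=pose('w21')
def W(x,y,z): return onz('wrist',200+x/2.6-.4,60+y/2.6-.4,z,P)
print('shoulder',W(300,287,43),'handle end',W(298,372,40),'tip',W(300,98,37),'bar',W(119,128,82),W(124,318,82))
print(workorder.finish_job())
E
```

```text
shoulder [ 572.49 -178.47   43.  ] handle end [ 573.11 -210.88   40.  ] tip [ 569.68 -112.62   37.  ] bar [ 516.71 -123.38   82.  ] [ 518.19 -181.62   82.  ]
the job is handed in; nothing more can be done
None
```

The mould is assembled: the upper half sits on the lower half, and the hinge pin is through all three knuckles with its handle against the hinge. I handed the job in at about 23 s of the 72 s; no verdict is reported.

- **Upper half:** I lifted it by its bridge handle over the bottle and set it in the cup. The pictures showed it flat, with its knuckle in the gap. It stood about 1 mm off the fixed knuckles' line, against the 6 mm allowed.
- **Pin:** I drew it out of the keeper by the shank, laid it on the table and took it again by the handle. I pushed it in from the press side, because the bottle takes up the other end of the hinge. It went in without noticeable force until the shoulder met the knuckle at about 6 N, and then I released it and lifted clear.

**Last checks:**
- The shoulder measured about 1 mm from the outer knuckle and the nose stuck out at the far end.
- The pin lay along the hinge axis. The wrist contact force was about zero.
- The pin's height after release was only seen from above, not measured.
- The bottle, the box cutter and the empty pot looked unmoved in the final pictures. The herb pot was out of frame in those, but the arm never went near it.
- No check failed. The bar of the upper half measured about 2 mm off the cup centre in the last picture, taken while the arm was still settling, against about 0.5 mm in an earlier one.

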